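# Load a leak-test chamber and draw its lid tight

## Robot

A 6-joint arm with a two-finger parallel gripper is mounted at the origin on a cart in front of the work surface, level with it; the furniture and walls round the work are solid. World frame = base frame: x ahead of the robot, y to its left, z up, the work surface at z = 0. Lengths are in m, angles in rad, forces in N, time in s.
With the tool pointing down it reaches from about 0.275 to 0.875 m from the base axis. Payload 12.5 kg.
Tool frame: the origin (TCP) lies between the finger pads; the fingertips stand 17 mm ahead of it and the grasp point (between the pads) lies 2 mm behind it; z points along the fingers, y is the line along which they close (so a half turn about z gives the same grasp; the last joint's range is limited). The gripper opens to 85 mm and grips with 20 to 120 N. Pads are 22 mm wide; open, the fingers measure 114 mm over their backs; the gripper's body (76 mm by 85 mm) begins 54 mm behind the grasp point. The pads swing forward as they close: fully open they stand 13 mm farther back than shut.
Start: joints at [-1.273, 0.351, 1.652, -0, 1.139, -0.085], TCP at [0.205, -0.51, 0.248] pointing down, gripper open.
Joint ranges: [-2.75, 2.75], [-0.79, 2.1], [0.01, 2.65], [-1.57, 4.71], [0.07, 3.14], [-2.87, 2.87]. Speed limits (rad/s): [2.22, 2.22, 2.79, 3.14, 3.14, 3.14].

## Interface

Orientations are given as [roll, pitch, yaw] about the fixed x, y, z axes, in that order (R = Rz(yaw) Ry(pitch) Rx(roll)).
In Python, from bench import arm gives the robot as it stands.
- The arm moves only by the tool play_rows, never from a script. Its argument "motion" is a list of rows, each a list of 3 entries, a list of its own where there are three numbers: the gripper's target within -1 to 1 (shut at 1, half-way at 0, fully open at -1), then the shift along the tool's x, y, z in m, then the turn about the tool's z in degrees. A call has exactly 10 rows; each row is the pose to reach, as a shift and turn from the pose commanded when the call began, along the tool's axes at that moment; what a row does not reach only later rows make up. A row lasts 1/10 s, in which the tool goes at most 50 mm and 8.59 degrees, less where a joint would pass 70% of its speed; a pose out of reach is approached as far as the arm can. A call with a gripper value outside its range is refused whole. The fingers move at their own pace and stop on an object; the grip force is fixed at half the most. Time passes only in rows, so rows that repeat a pose let the fingers close, or fill a call up. It gives the time, the measured TCP pose, the force, the opening and the grip force at its end, in the units of the state.
- arm.read_state(): the state, without advancing time (a new reading comes with each control period).
- arm.snapshot(name): name is "side" or "top" or "wrist"; returns a dict with "color" (384x512x3 uint8, red, green, blue), "z_map" (384x512 float32, m along the optical axis (not along the pixel's ray), 0 where there is no reading), "mtx" (3x3 intrinsics, pixels), "extrinsics" (4x4, takes a point from world to camera coordinates); the wrist camera has in their place "T_tool_cam" (4x4, takes a point from camera to tool coordinates, whose origin is the TCP and whose axes are the flange's). Camera axes: x right, y down, z forward; pixel columns grow to the right and rows downward; lengths in m; the calibration is good to about 2 mm. A picture is of the moment at which its call begins: read the wrist's pose just before it.
- arm.job_done(): hands the job in; it is judged then, once.
The state is a dict: "clock": time; "joints": joint angles; "qd": joint speeds; "joint_torque": joint torques, N m; "tcp_pos": TCP position; "orientation": TCP orientation; "force": force on the tool from outside, world axes, zero at the start; "ft_torque": the same for the moment, N m; "grip_width": finger opening in m; "finger_force": force on a finger pad.
Only numpy, scipy, OpenCV 4.12 (cv2) and the standard library are available. Lean on these libraries where they do the work, as an engineer would, in place of code of your own. Each camera call takes 0.05 s, during which the arm holds its last target. There are 200 camera calls.

## Task

Load the leak-test chamber: press its release button so that the lid springs open, then set the sensor housing down gently (do not drop it in) flat in the nest on the chamber floor, lengthways between the two side rails and behind the stop rail. Push the lid down until the catch snaps over it and holds it, then turn the T-handle a quarter turn clockwise, fully home, so that the lid is drawn tight on its gasket. Leave the other loose things on the bench where they are.

Things in the scene. Friction and masses are not known exactly. Their poses are not given: they have to be found in the camera images.
- chamber: aluminium box, fixed on a stand, leaning 25 degrees to the operator. Origin: centre of its underside; z is the leaning box's normal, x runs up the slope to the rear, y left along the front edge. Outside 154 x 124 mm, walls 7 mm, rim at z = 58 with rubber gasket, inner floor at z = 6. In front (x -113 to -77) a grey housing, top at z = 58, carries button and, in its middle, a steel catch 85 high
- lid_hinge (a point): middle of the lid's hinge line at the chamber's rear rim (80 mm behind and 66 mm above the chamber's origin), axes as the chamber's; the hinge line runs along y. The grey lid reaches 158 mm from it, is 128 mm wide and 8 mm thick; its outer face is 4 mm above the hinge line
- nest (a point): centre of the nest on the chamber's inner floor, axes as the chamber's. 88 mm long (x: black stop rail 12 mm high in front, wall behind), 58 mm wide (y: black side rails 6 mm high); side walls 51 mm off the middle line. The housing lies lengthways along x, either end to the front, and may slide 4 mm down to the stop rail. The tool must lean with the chamber, as the open lid stands close behind
- housing_center (a point): centre (half-way up) of the loose sensor housing, a grey aluminium block 80 (its x) x 46 (y) x 34 (z) mm, 0.15 to 0.3 kg, with a round 18 mm port stub on its +x end (the last 10 mm of the length) and a dark plate on top. It lies on the bench in front of the chamber; grasp it across the 46 mm
- button_top (a point): middle of the top of the round black release button, 23 mm across, at the chamber's right front corner, 26 mm above the grey housing; z points out of it (the chamber's z). It moves 7 mm straight in: about 2.5 N to start, 5.5 N fully in, which frees the lid; it springs back, and dips by itself while the lid snaps shut
- button (a joint): travel of the release button, 0 out to 0.007 m fully in
- lid (a joint): opening angle of the lid about its rear hinge: 0 tight on the gasket, about 0.035 rad held by the catch (6 mm gap at the front), 1.83 rad fully open against its stop. A spring opens it; 2 to 4 N near the front edge push it down, 7 to 10 N at the end snap it under the catch (push on until it is below 0.03)
- lid_push (a point): a free spot on the lid's outer face beside the T-handle, 140 mm from the hinge line and 40 mm left of the middle, good for pushing the lid shut; z is the lid's outward normal, x points from the front edge to the hinge. Hazards: a laser head hangs behind the chamber, near face 0.75 m ahead of the robot, lower edge 0.42 m up; a lift stage 0.26 m high stands on its left
- handle_grip (a point): centre of the bar of the black T-handle on the lid, moves with it. Bar 90 mm long (its x) x 14 wide (y) x 16 high (z, the lid's outward normal), its underside 26 mm off the lid; it turns about z through this point, 108 mm from the hinge line, mid-width of the lid. The bar runs front to rear when released, crosswise (parallel to the front edge) when tight
- t_handle (a joint): turn of the T-handle: near 0 released, 1.5 rad is its stop, fully home; grows clockwise as seen from outside the lid; takes up to 0.25 N m; stays where it is left. It draws the lid tight only when the catch already holds the lid, and must be near 0 while the lid closes
- screwdriver_mid (a point): loose screwdriver with an orange handle, 189 mm long, lying right of the chamber; a bystander, origin at its middle
- block_long_mid (a point): loose aluminium setting block 30 x 50 x 20 mm, near the left front; a bystander, origin at its centre
- block_cube_mid (a point): loose aluminium setting block 30 x 30 x 30 mm, near the left front; a bystander, origin at its centre
Mind the look-alikes: they are no part of the job. Of the things that look like the part that bears housing_center, the smaller one is meant.

How it is judged:
By the outcome, as a careful person would: the job done as asked, in the order asked, and still so for the second after the job is handed in, with the robot touching nothing.
It also fails if it takes over 72 s, if anything falls off the work surface, if the arm or the gripper's body presses on something with over 40 N, if the wrist force passes 120 N, or if a joint passes its speed limit or range.

## Working session

There is one attempt and no reset: what is moved stays moved. The work goes in short steps, Python scripts to look and compute and a tool call to move; the robot and the scene stay as the last step left them, time stands still between calls to the robot, and variables do not carry over. Pictures are saved under pics/ and viewed, at most 10 in all, crops included, and the job is handed in when it is done.

Besides the shell and the picture viewer there is one more tool, called after "Emit:" as a command line: name --argument value ..., lists and objects as JSON in quotes. play_rows: Moves the arm, as the interface text tells. Its arguments: {"type":"object","properties":{"motion":{"type":"array","items":{"type":"array"}}},"required":["motion"]}

```bash
ls -la; mkdir -p pics; cat > h.py <<'E'
import numpy as np, cv2
from bench import arm
from scipy.spatial.transform import Rotation as R
def snap(n):
    s=arm.read_state(); p=arm.snapshot(n)
    if n=="wrist":
        T=np.eye(4);T[:3,:3]=R.from_euler('xyz',s['orientation']).as_matrix();T[:3,3]=s['tcp_pos']
        p['W']=T@p['T_tool_cam']
    else: p['W']=np.linalg.inv(p['extrinsics'])
    return p
def cloud(p):
    z=p['z_map'];K=p['mtx'];v,u=np.mgrid[:z.shape[0],:z.shape[1]]
    c=np.stack([(u-K[0,2])/K[0,0]*z,(v-K[1,2])/K[1,1]*z,z],-1)
    w=c@p['W'][:3,:3].T+p['W'][:3,3]; w[z<=0]=np.nan
    return w
def proj(p,x):
    c=np.linalg.inv(p['W'])@np.r_[x,1]; q=p['mtx']@c[:3]; return q[:2]/q[2]
def save(p,name,crop=None,scale=1):
    im=p['color'][...,::-1]
    if crop: im=im[crop[1]:crop[3],crop[0]:crop[2]]
    cv2.imwrite('pics/'+name,cv2.resize(im,None,fx=scale,fy=scale,interpolation=cv2.INTER_CUBIC))
E
python3 - <<'E'
from h import *
import pickle
print(arm.read_state()); print([a for a in dir(arm) if a[0]!='_'])
P={n:snap(n) for n in('side','top')}
pickle.dump(P,open('p0.pkl','wb'))
im=np.hstack([cv2.resize(P[n]['color'],(800,600)) for n in P])
for n in P: cv2.imwrite(f'pics/{n}0.png',cv2.resize(P[n]['color'][...,::-1],(800,600)));print(n,P[n]['W'].round(3),P[n]['mtx'])
E
```

```text
total 12
drwxr-xr-x  3 agent agent 4096 Dec  3 20:43 .
drwxr-xr-x 23 root  root  4096 Dec  3 20:43 ..
drwxr-xr-x  2 agent agent 4096 Dec  3 20:43 pics
{'clock': 0.0, 'joints': array([-1.27260304e+00,  3.51208689e-01,  1.65239687e+00,  1.43741574e-06,
        1.13910843e+00, -8.45664885e-02]), 'qd': array([ 1.03518147e-04, -2.25717061e-04,  6.60557548e-05, -1.70842394e-03,
       -9.95901815e-05, -1.48879774e-04]), 'joint_torque': array([-1.73533957e-03, -5.06103015e+01, -2.91404432e+01, -1.27631706e-04,
        4.46630409e-03, -1.99985777e-05]), 'tcp_pos': array([ 0.20536775, -0.50989627,  0.24778385]), 'orientation': array([-3.14047544e+00, -9.60145166e-05,  3.82759118e-01]), 'force': array([-0.39875249,  0.44735478, -0.59345212]), 'ft_torque': array([-0.02958009, -0.0651248 , -0.05946073]), 'finger_force': 0.0, 'grip_width': 0.08554733379498503}
['IKError', 'job_done', 'read_state', 'snapshot']
side [[-0.999 -0.04   0.029  0.496]
 [-0.047  0.594 -0.803  0.598]
 [ 0.015 -0.804 -0.595  0.723]
 [ 0.     0.     0.     1.   ]] [[424.30594634   0.         250.15512947]
 [  0.         424.30594634 190.73425388]
 [  0.           0.           1.        ]]
top [[ 0.023 -0.982  0.186  0.343]
 [-0.999 -0.028 -0.025 -0.228]
 [ 0.03  -0.185 -0.982  0.998]
 [ 0.     0.     0.     1.   ]] [[402.00405383   0.         247.54419104]
 [  0.         402.00405383 190.65129826]
 [  0.           0.           1.        ]]
```

View pics/side0.png

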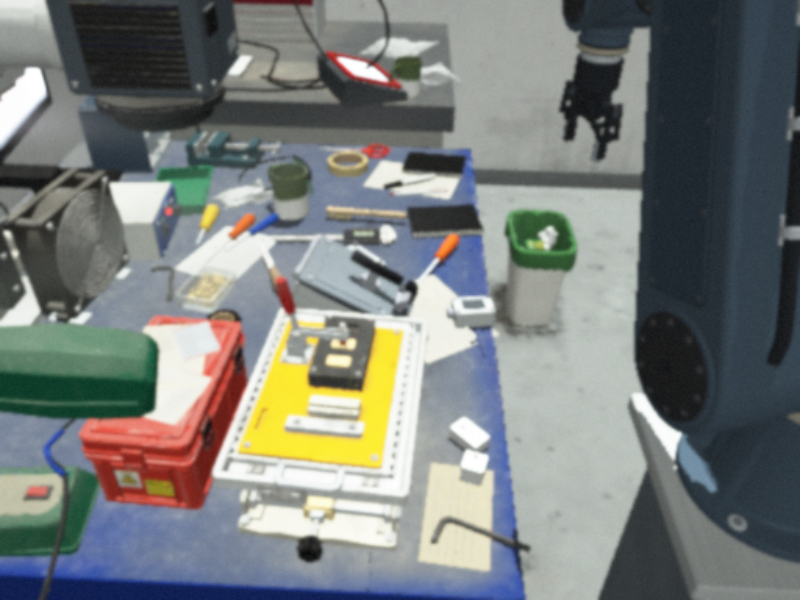

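View pics/top0.png

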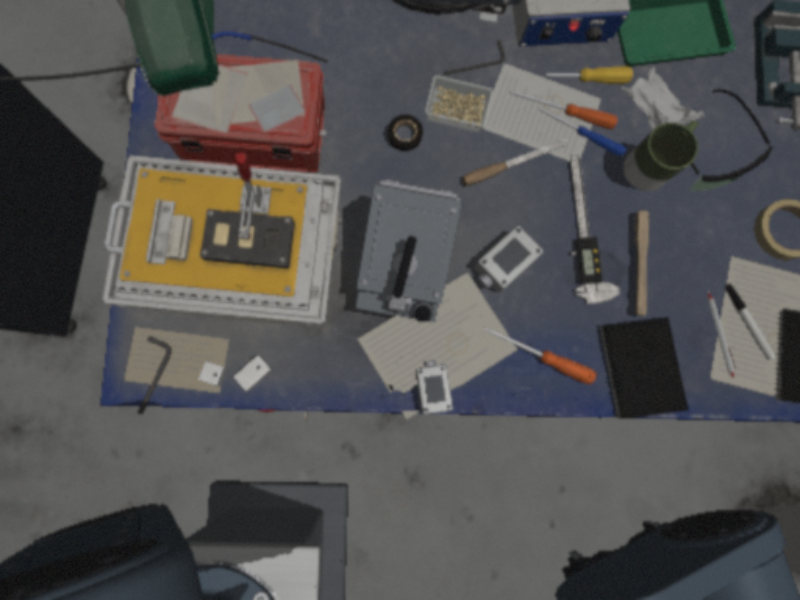

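The top view (800×600) shows the closed chamber lid at about (410,245), the T-handle bar at (404,268) and the black button at (422,312).

Look-alikes for the housing:
- Small block in front of the chamber at (433,387).
- Larger block at (510,257).
- White setting blocks at (210,373) and (252,373).
- Caliper at (590,265).

I choose (433,387): it is the smaller of the two and lies in front of the chamber. Next I measure both, with one close crop.

```bash
python3 - <<'E'
from h import *
import pickle
P=pickle.load(open('p0.pkl','rb'))
t=P['top'];s=P['side'];C=cloud(t);D=cloud(s)
f=.64
def win(c,u0,v0,u1,v1): return c[int(v0*f):int(v1*f),int(u0*f):int(u1*f)].reshape(-1,3)
print('table z',np.nanmedian(win(C,600,330,640,400)[:,2]))
for nm,w in (('small',(405,355,465,420)),('big',(465,215,555,300))):
    q=win(C,*w);q=q[q[:,2]>.022]; 
    r=cv2.minAreaRect((q[:,:2]*1000).astype(np.float32)); print(nm,len(q),r,np.percentile(q[:,2],[5,50,95]))
# chamber
q=C[int(170*f):int(335*f),int(350*f):int(470*f)].reshape(-1,3);q=q[q[:,2]>.05]
# ransac plane of lid
rng=np.random.default_rng(0);best=0
for i in range(500):
    a=q[rng.choice(len(q),3)];n=np.cross(a[1]-a[0],a[2]-a[0]);n/=np.linalg.norm(n)+1e-12
    m=abs((q-a[0])@n)<.003
    if m.sum()>best:best=m.sum();M=m
c=q[M].mean(0);n=np.linalg.svd(q[M]-c)[2][2];n*=np.sign(n[2]);print('lid',c,n,'tilt',np.degrees(np.arccos(n[2])),best,len(q))
yaw=np.arctan2(-n[1],-n[0]);print('yaw from n',np.degrees(yaw))
ey=np.cross(n,[np.cos(yaw),np.sin(yaw),0]);ey/=np.linalg.norm(ey);ex=np.cross(ey,n)
L=np.c_[(q-c)@ex,(q-c)@ey,(q-c)@n];l=L[abs(L[:,2])<.004]
print('rect',cv2.minAreaRect((l[:,:2]*1000).astype(np.float32)))
up=L[L[:,2]>.012]; print('above',len(up)); 
h=L[(L[:,2]>.03)]; print('handle',h.mean(0),cv2.minAreaRect((h[:,:2]*1000).astype(np.float32)))
# wrist/gripper extents, side view
g=D[:int(180*f),int(550*f):int(640*f)].reshape(-1,3);g=g[(abs(g[:,0]-.205)<.12)&(abs(g[:,1]+.51)<.12)]
R0=R.from_euler('xyz',arm.read_state()['orientation']).as_matrix();t0=arm.read_state()['tcp_pos']
gl=(g-t0)@R0
for z in np.arange(-.3,.03,.02):
    k=gl[abs(gl[:,2]-z)<.01]
    if len(k)>3: print('tz%.2f'%z,len(k),(k[:,:2].min(0)*1000).round(),(k[:,:2].max(0)*1000).round())
save(t,'crop1.png',(200,110,360,270),4)
E
```

```text
table z 0.012644519956590106
small 601 ((392.8497619628906, -326.35064697265625), (79.73005676269531, 46.09375762939453), 9.274518013000488) [0.02991075 0.03499272 0.03812916]
big 950 ((592.6541137695312, -439.965087890625), (59.81427764892578, 103.8002700805664), 43.82762145996094) [0.03213084 0.04493764 0.0484392 ]
lid [ 0.5956316  -0.27942963  0.1217851 ] [-0.38255183  0.05945025  0.9220194 ] tilt 22.776887442935358 3354 4672
yaw from n -8.833360293707718
rect ((-15.332351684570312, 0.0810546875), (127.90682983398438, 188.8873748779297), 89.8907699584961)
above 268
handle [-0.03299818  0.00015178  0.04028472] ((-33.961021423339844, 0.08460044860839844), (13.98309326171875, 89.16334533691406), 85.78607940673828)
tz-0.26 113 [  36. -114.] [ 71. -19.]
tz-0.24 285 [ -21. -104.] [70. 40.]
tz-0.22 304 [-36. -65.] [69. 42.]
tz-0.20 338 [-45. -45.] [64. 25.]
tz-0.18 281 [-29. -43.] [42. 24.]
tz-0.16 236 [-37. -41.] [39. 27.]
tz-0.14 247 [-28. -42.] [39. 16.]
tz-0.12 225 [-29. -41.] [38. 19.]
tz-0.10 233 [-14. -72.] [19. 66.]
tz-0.08 295 [-13. -75.] [21. 69.]
tz-0.06 272 [-16. -78.] [19. 72.]
tz-0.04 139 [-14. -76.] [15. 74.]
tz-0.02 122 [-13. -61.] [12. 57.]
tz0.00 68 [-13. -58.] [13. 47.]
```

View pics/crop1.png

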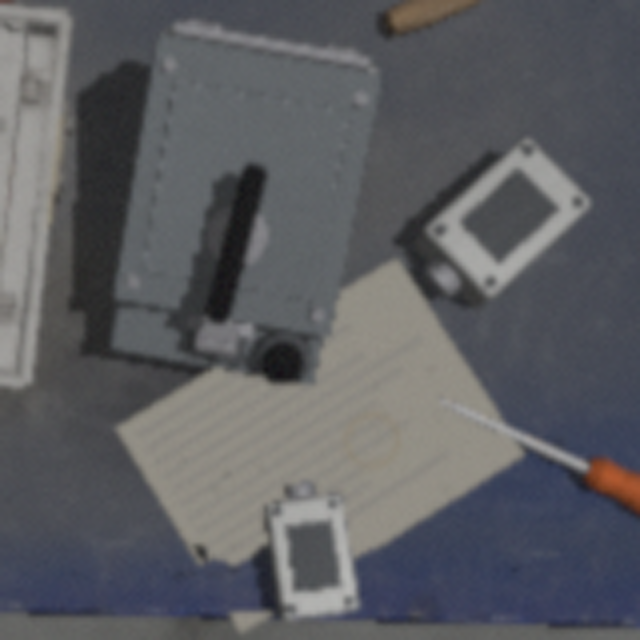

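The crop confirms the choice. The small block measures 80×46 mm with its top at 35 mm, the stub at crop (300,490) points to the chamber, and it matches the housing. The other block, at (510,215), measures 104×60 mm. The lid tilt of 22.8° agrees with 25° less the 2° catch gap.

```bash
cat >> h.py <<'E'
def go(x,y,z,yawdeg):
    "print shift in commanded-tool axes (assumed vertical)"
    s=arm.read_state();M=R.from_euler('xyz',s['orientation']).as_matrix()
    d=M.T@(np.array([x,y,z])-s['tcp_pos']); dy=-(yawdeg-np.degrees(s['orientation'][2])); dy=(dy+180)%360-180
    print('t %.2f'%s['clock'],'tcp',s['tcp_pos'].round(4),'yaw %.1f'%np.degrees(s['orientation'][2]),'-> shift mm',(d*1000).round(1),'turn %.1f'%dy)
E
python3 - <<'E'
from h import *
import pickle
P=pickle.load(open('p0.pkl','rb'));C=cloud(P['top'])
c=np.array([.5956316,-.27942963,.1217851]);n=np.array([-.38255,.05945,.92202])
yaw=np.radians(-8.83)
ey=np.array([-np.sin(yaw),np.cos(yaw),0]);ex=np.cross(ey,n)
H=c+.074*ex-.004*n
Rc=R.from_euler('zy',[yaw,np.radians(-25)]).as_matrix() # check
print('Rc',Rc.round(3))
O=H-Rc@[.08,0,.066]; np.savez('ch.npz',R=Rc,O=O,H=H,yaw=yaw)
print('H',H.round(4),'O',O.round(4))
q=C[190:212,260:282].reshape(-1,3);l=(q-O)@Rc
b=l[(l[:,2]>.078)&(l[:,2]<.09)];print('btn pts',len(b),np.nanmedian(b,0),b.min(0),b.max(0))
col=P['top']['color'][190:212,260:282].reshape(-1,3).sum(1);d=l[col<90];print('dark',len(d),np.nanmedian(d,0))
for nm,p in (('nest',(.026,0,.006)),('front top mid',(-.095,0,.058)),('catch',(-.095,0,.085)),('rim rear',(.077,0,.058))): print(nm,(O+Rc@p).round(4))
print(snap('wrist')['T_tool_cam'].round(3))
# check front housing top plane
l=(C.reshape(-1,3)-O)@Rc; m=(abs(l[:,0]+.095)<.015)&(l[:,1]>.02)&(l[:,1]<.055)&(l[:,2]>.02); print('grey top z',np.median(l[m,2]))
m=(abs(l[:,0])<.09)&(abs(l[:,1])<.055)&(l[:,2]>.05)&(l[:,2]<.09)
E
```

```text
Rc [[ 0.896  0.139 -0.423]
 [-0.154  0.988  0.   ]
 [ 0.418  0.065  0.906]]
H [ 0.6646 -0.2901  0.1467] O [ 0.6208 -0.2779  0.0535]
btn pts 95 [-0.09290974 -0.04218722  0.08447782] [-0.10612217 -0.06140707  0.07810271] [-0.06745028 -0.03049254  0.0886843 ]
dark 48 [-0.09561635 -0.03936496  0.0852107 ]
nest [ 0.6416 -0.2819  0.0698]
front top mid [ 0.5112 -0.2633  0.0664]
catch [ 0.4998 -0.2633  0.0909]
rim rear [ 0.6653 -0.2897  0.1382]
[[ 0.    -0.955 -0.298  0.076]
 [ 1.     0.     0.     0.   ]
 [-0.    -0.298  0.955 -0.126]
 [ 0.     0.     0.     1.   ]]
grey top z 0.05441199448187471
```

```bash
cat >> h.py <<'E'
YAW=np.radians(-8.83);RC=R.from_euler('ZY',[YAW,np.radians(-25)]).as_matrix()
H=np.array([0.6646,-0.2901,0.1467]);O=H-RC@[.08,0,.066]
E
python3 - <<'E'
from h import *
import pickle
P=pickle.load(open('p0.pkl','rb'));C=cloud(P['top'])
print(RC.round(3),O.round(4))
l=(C.reshape(-1,3)-O)@RC
col=P['top']['color'].reshape(-1,3).sum(1)
m=(abs(l[:,0]+.095)<.025)&(abs(l[:,1]+.045)<.025)&(l[:,2]>.078)&(l[:,2]<.095);print('btn',m.sum(),l[m].mean(0),l[m].min(0),l[m].max(0),np.median(l[m&(col<120)],0))
m=(abs(l[:,0]+.095)<.015)&(l[:,1]>.02)&(l[:,1]<.055)&(l[:,2]>.02); print('grey top z',np.median(l[m,2]))
m=(abs(l[:,0]+.1)<.06)&(abs(l[:,1])<.08)&(l[:,2]>.045)&(l[:,2]<.065);r=l[m];print('front block',np.percentile(r,[1,99],axis=0).round(4))
for nm,p in (('nest',(.026,0,.006)),('btn',(-.095,-.040,.084)),('catch',(-.095,0,.085)),('rim rear',(.077,0,.058))): print(nm,(O+RC@p).round(4))
b=O+RC@[-.095,-.042,.084]
go(b[0],b[1],b[2]+.017+.06,171.2)
E
```

```text
[[ 0.896  0.154 -0.418]
 [-0.139  0.988  0.065]
 [ 0.423  0.     0.906]] [ 0.6205 -0.2833  0.0531]
btn 79 [-0.09550239 -0.03965007  0.08308769] [-0.10658633 -0.05092367  0.0783368 ] [-0.08533179 -0.02897226  0.08685198] [-0.09502587 -0.03895875  0.08318274]
grey top z 0.05793643730516533
front block [[-0.1127 -0.0609  0.054 ]
 [-0.082   0.0609  0.0621]]
nest [ 0.6413 -0.2865  0.0695]
btn [ 0.4942 -0.3041  0.0891]
catch [ 0.4999 -0.2645  0.09  ]
rim rear [ 0.6653 -0.2902  0.1382]
t 0.15 tcp [ 0.2054 -0.51    0.2479] yaw 21.9 -> shift mm [343.8 -81.3  81.9] turn -149.3
```

Emit:
play_rows --motion '[[1,[35,0,0],-8],[1,[0.07,-0.016,0],-16],[1,[0.105,-0.025,0],-24],[1,[0.14,-0.033,0],-32],[1,[0.175,-0.041,0],-40],[1,[0.21,-0.05,0],-48],[1,[0.25,-0.06,0],-56],[1,[0.29,-0.07,0],-64],[1,[0.325,-0.077,0],-72],[1,[0.344,-0.081,0],-80]]'

```text
clock: 1.15
tcp_pos: [0.4961, -0.3047, 0.248]
orientation: [3.142, -0.0, 1.787]
force: [-0.0, -0.7, 0.2]
grip_width: 0.0002
finger_force: 0.0
```

Emit:
play_rows --motion '[[1,[0,-0.005,0.01],-8],[1,[-0.001,-0.005,0.025],-16],[1,[-0.001,-0.005,0.04],-24],[1,[-0.001,-0.005,0.055],-32],[1,[-0.001,-0.005,0.07],-40],[1,[-0.001,-0.005,0.085],-48],[1,[-0.001,-0.005,0.095],-56],[1,[-0.001,-0.005,0.105],-63],[1,[-0.001,-0.005,0.113],-68.8],[1,[-0.001,-0.005,0.117],-68.8]]'

```text
clock: 2.15
tcp_pos: [0.4893, -0.3083, 0.1304]
orientation: [3.141, -0.001, 2.981]
force: [-0.1, 0.4, 0.4]
grip_width: -0.0002
finger_force: 0.0
```

```bash
python3 - <<'E'
from h import *
b=O+RC@[-.098,-.043,.084]; go(b[0],b[1],b[2]+.017,171.2); print(arm.read_state()['joints'].round(2))
p=snap('side');save(p,'s1.png',(150,110,330,245),4)
E
```

```text
t 2.15 tcp [ 0.4893 -0.3083  0.1304] yaw 170.8 -> shift mm [-1.5  1.9 25.6] turn -0.4
[-0.64  0.55  1.67 -0.    0.92 -2.05]
```

View pics/s1.png

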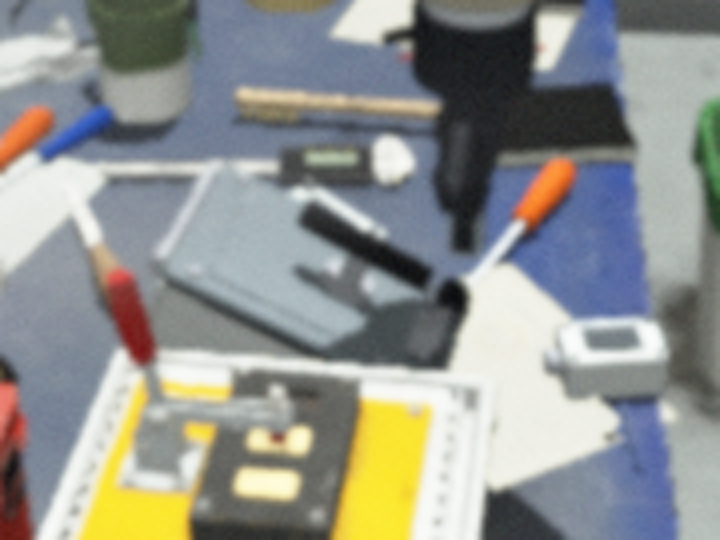

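The fingertips (465,245) hang right over the black button (452,295), with the lid and handle clear. Pressing now.

Emit:
play_rows --motion '[[1,[-0.001,0.002,0.012],0],[1,[-0.001,0.002,0.02],0],[1,[-0.001,0.002,0.023],0],[1,[-0.001,0.002,0.025],0],[1,[-0.001,0.002,0.0265],0],[1,[-0.001,0.002,0.028],0],[1,[-0.001,0.002,0.0295],0],[1,[-0.001,0.002,0.031],0],[1,[-0.001,0.002,0.032],0],[1,[-0.001,0.002,0.033],0]]'

```text
clock: 3.2
tcp_pos: [0.4914, -0.3074, 0.0995]
orientation: [-3.14, 0.002, 2.98]
force: [-4.6, 2.7, 20.7]
grip_width: -0.0001
finger_force: 9.5
```

```bash
python3 - <<'E'
from h import *
s=arm.read_state();print(s['force'],s['tcp_pos'])
p=snap('side');l=(cloud(p).reshape(-1,3)-O)@RC
m=(abs(l[:,1])<.055)&(l[:,0]>-.07)&(l[:,0]<.07)&(l[:,2]>.06)&(l[:,2]<.2);q=l[m]
A=np.polyfit(q[:,0],q[:,2],1);print(m.sum(),A)
E
```

```text
[-4.56574977  2.66630003 20.67066024] [ 0.49142959 -0.30738276  0.099503  ]
1875 [-0.53919082  0.09852831]
```

The button is fully in and the lid has sprung to about 0.5 rad, where it rests on the tool. I back off towards the operator so it opens fully, and end above the housing.

Emit:
play_rows --motion '[[1,[0.004,0,-0.002],0],[1,[0.016,0,-0.005],0],[1,[0.03,0,-0.008],0],[1,[0.045,0,-0.012],0],[1,[0.06,0,-0.016],0],[1,[0.075,0,-0.022],0],[0,[0.09,0,-0.03],0],[-0.5,[0.1,0,-0.04],0],[-1,[0.105,0,-0.05],0],[-1,[0.105,0,-0.05],0]]'

```text
clock: 4.25
tcp_pos: [0.3871, -0.2901, 0.1493]
orientation: [-3.141, 0.001, 2.979]
force: [-0.1, -0.1, -0.3]
grip_width: 0.0578
finger_force: 0.0
```

```bash
python3 - <<'E'
from h import *
p=snap('side');l=(cloud(p).reshape(-1,3)-O)@RC
save(p,'s2.png',(120,40,360,245),3)
w=snap('wrist');D=cloud(w);q=D.reshape(-1,3)
m=(abs(q[:,0]-.393)<.07)&(abs(q[:,1]+.326)<.06)&(q[:,2]>.022)&(q[:,2]<.05)
print(m.sum(),cv2.minAreaRect((q[m,:2]*1000).astype(np.float32)),np.percentile(q[m,2],[5,50,95]))
b=q[m&(q[:,2]>.03)];print(cv2.minAreaRect((b[:,:2]*1000).astype(np.float32)))
go(.393,-.3265,.1,189.3)
save(w,'w2.png')
E
```

```text
5245 ((392.2520446777344, -326.50311279296875), (80.06067657470703, 46.33867263793945), 9.469386100769043) [0.02735023 0.03432564 0.0360647 ]
((387.1366271972656, -327.36712646484375), (69.61555480957031, 46.25993347167969), 9.346874237060547)
t 4.35 tcp [ 0.3874 -0.2899  0.1483] yaw 170.7 -> shift mm [-11.4 -35.2  48.3] turn -18.6
```

View pics/s2.png

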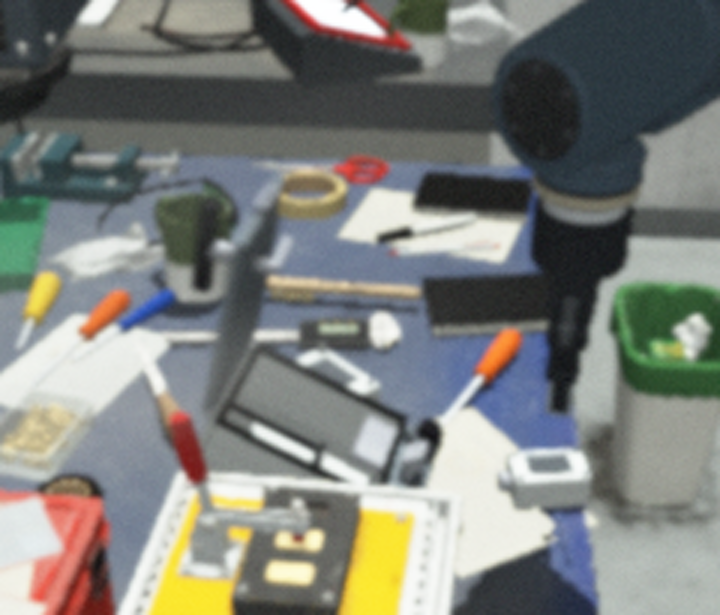

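The lid now stands fully open behind the chamber (240,290), leaning slightly to the operator, and the nest is visible. Since the moves keep the tool vertical, I measure the lid plane and the tool's rear profile before choosing the grasp.

```bash
python3 - <<'E'
from h import *
s=arm.read_state();t0=s['tcp_pos'];Ry=R.from_euler('z',YAW).as_matrix()
ps,pt=snap('side'),snap('top')
q=np.vstack([cloud(ps).reshape(-1,3),cloud(pt).reshape(-1,3)]);q=q[~np.isnan(q[:,0])]
a=(q-t0)@Ry
m=(abs(a[:,0])<.13)&(abs(a[:,1])<.15);a=a[m]
for z in np.arange(-.02,.40,.02):
    k=a[abs(a[:,2]-z)<.01]
    if len(k)>5: print('h%.2f'%z,len(k),'x',np.percentile(k[:,0]*1000,[0.5,99.5]).round(),'y',np.percentile(k[:,1]*1000,[.5,99.5]).round())
for nm,c in(('side',cloud(ps)),('top',cloud(pt))):
    l=(c.reshape(-1,3)-H)@Ry
    m=(abs(l[:,1])<.06)&(l[:,0]>-.06)&(l[:,0]<.03)&(l[:,2]>.02)&(l[:,2]<.2);k=l[m]
    for h in np.arange(.03,.19,.02):
        r=k[abs(k[:,2]-h)<.01]
        if len(r)>3: print(nm,'lid h%.2f'%h,len(r),np.percentile(r[:,0]*1000,[2,20,50,98]).round())
# nest look
l=(cloud(pt).reshape(-1,3)-O)@RC
m=(abs(l[:,1])<.02)&(abs(l[:,0])<.09)&(l[:,2]>-.01)&(l[:,2]<.08);k=l[m]
for x in np.arange(-.075,.08,.006):
    r=k[abs(k[:,0]-x)<.003]
    if len(r)>2: print('x%.3f z%.4f'%(x,np.median(r[:,2])),end=' ')
print()
m=(abs(l[:,0]-.02)<.02)&(abs(l[:,1])<.09)&(l[:,2]>-.01)&(l[:,2]<.08);k=l[m]
for y in np.arange(-.066,.067,.004):
    r=k[abs(k[:,1]-y)<.002]
    if len(r)>2: print('y%.3f z%.4f'%(y,np.median(r[:,2])),end=' ')
E
```

```text
h-0.02 192 x [ 62. 128.] y [140. 150.]
h0.00 59 x [-12.   9.] y [-39.  51.]
h0.02 54 x [-12.  10.] y [-36.  53.]
h0.04 66 x [-14.  12.] y [43. 70.]
h0.06 82 x [-18.  16.] y [-4. 70.]
h0.08 175 x [-20.  18.] y [-11.  72.]
h0.10 146 x [-15.  19.] y [13. 71.]
h0.12 232 x [-38.  34.] y [ 6. 40.]
h0.14 281 x [-38.  35.] y [ 6. 40.]
h0.16 251 x [-37.  35.] y [-7. 38.]
h0.18 296 x [-41.  39.] y [-1. 43.]
h0.20 317 x [-45.  51.] y [-27.  64.]
h0.22 310 x [-69.  66.] y [-26.  77.]
h0.24 471 x [-83.  69.] y [-44.  88.]
h0.26 883 x [-93.  70.] y [-68. 100.]
h0.28 3122 x [-77.  63.] y [-68. 109.]
h0.30 2380 x [-125.   50.] y [-59. 117.]
h0.32 1312 x [-126.   30.] y [-47. 118.]
h0.34 1839 x [-128.    9.] y [-32. 126.]
h0.36 2667 x [-128.  -13.] y [-19. 138.]
h0.38 2186 x [-129.  -39.] y [ 11. 148.]
side lid h0.03 77 [-14. -13. -12. -10.]
side lid h0.05 76 [-17. -16. -15. -13.]
side lid h0.07 99 [-21. -19. -18.  28.]
side lid h0.09 122 [-39. -23. -21.  27.]
side lid h0.11 222 [-43. -34. -26.  22.]
side lid h0.13 145 [-31. -30. -28.  20.]
side lid h0.15 185 [-34. -33. -31.  17.]
side lid h0.17 20 [
[... 537 characters left out ...]
 z0.0058 x0.003 z0.0053 x0.009 z0.0060 x0.015 z0.0057 x0.021 z0.0053 x0.027 z0.0057 x0.033 z0.0055 x0.039 z0.0054 x0.045 z0.0059 x0.051 z0.0055 x0.057 z0.0046 x0.063 z0.0061 x0.069 z0.0609 x0.075 z0.0585 
y-0.062 z0.0611 y-0.058 z0.0631 y-0.054 z0.0222 y-0.050 z0.0058 y-0.046 z0.0060 y-0.042 z0.0065 y-0.038 z0.0056 y-0.034 z0.0069 y-0.030 z0.0105 y-0.026 z0.0048 y-0.022 z0.0058 y-0.018 z0.0050 y-0.014 z0.0052 y-0.010 z0.0062 y-0.006 z0.0055 y-0.002 z0.0061 y0.002 z0.0055 y0.006 z0.0055 y0.010 z0.0056 y0.014 z0.0052 y0.018 z0.0055 y0.022 z0.0058 y0.026 z0.0055 y0.030 z0.0107 y0.034 z0.0057 y0.038 z0.0052 y0.042 z0.0061 y0.046 z0.0057 y0.050 z0.0057 y0.054 z0.0239 y0.058 z0.0638 y0.062 z0.0592
```

```bash
python3 - <<'E'
from h import *
import pickle
P=pickle.load(open('p0.pkl','rb'))
q=np.vstack([cloud(P[n]).reshape(-1,3) for n in P]);q=q[~np.isnan(q[:,0])]
az=np.degrees(np.arctan2(q[:,1],q[:,0]));r=np.hypot(q[:,0],q[:,1])
for a0 in range(-90,0,10):
    for r0 in np.arange(.5,1.4,.1):
        m=(az>=a0)&(az<a0+10)&(r>=r0)&(r<r0+.1)
        if m.sum()>10: print(a0,'r%.1f'%r0,m.sum(),'z99 %.2f'%np.percentile(q[m,2],99),end=' | ')
    print()
go(.50,-.596,.25,170.7)
E
```

```text
-90 r0.5 999 z99 -0.79 | -90 r0.6 1087 z99 -0.79 | -90 r0.7 1215 z99 -0.79 | -90 r0.8 1289 z99 -0.79 | -90 r0.9 1220 z99 -0.79 | -90 r1.0 1018 z99 -0.79 | -90 r1.1 967 z99 -0.79 | -90 r1.2 1275 z99 -0.45 | -90 r1.3 2325 z99 -0.46 | 
-80 r0.5 1153 z99 0.48 | -80 r0.6 943 z99 -0.79 | -80 r0.7 915 z99 -0.79 | -80 r0.8 932 z99 -0.79 | -80 r0.9 939 z99 -0.79 | -80 r1.0 971 z99 0.00 | -80 r1.1 858 z99 0.00 | -80 r1.2 747 z99 -0.79 | -80 r1.3 1089 z99 0.04 | 
-70 r0.5 7517 z99 0.57 | -70 r0.6 772 z99 0.50 | -70 r0.7 1140 z99 0.02 | -70 r0.8 1881 z99 0.02 | -70 r0.9 2844 z99 0.02 | -70 r1.0 1018 z99 0.02 | -70 r1.1 269 z99 0.01 | -70 r1.3 1229 z99 0.11 | 
-60 r0.5 743 z99 0.01 | -60 r0.6 2094 z99 0.03 | -60 r0.7 2833 z99 0.03 | -60 r0.8 2686 z99 0.02 | -60 r0.9 3081 z99 0.02 | -60 r1.0 3348 z99 0.03 | -60 r1.1 1756 z99 0.03 | -60 r1.2 513 z99 0.01 | -60 r1.3 79 z99 0.11 | 
-50 r0.5 1864 z99 0.04 | -50 r0.6 2456 z99 0.02 | -50 r0.7 2551 z99 0.01 | -50 r0.8 2800 z99 0.02 | -50 r0.9 3636 z99 0.10 | -50 r1.0 3213 z99 0.10 | -50 r1.1 2333 z99 0.05 | -50 r1.2 3561 z99 0.05 | -50 r1.3 2481 z99 0.06
[... 218 characters left out ...]
z99 0.03 | 
-30 r0.5 2521 z99 0.14 | -30 r0.6 3630 z99 0.16 | -30 r0.7 1478 z99 0.15 | -30 r0.8 3842 z99 0.51 | -30 r0.9 3159 z99 0.03 | -30 r1.0 3707 z99 0.09 | -30 r1.1 4328 z99 0.21 | -30 r1.2 202 z99 0.09 | -30 r1.3 15 z99 0.06 | 
-20 r0.5 2785 z99 0.17 | -20 r0.6 2834 z99 0.17 | -20 r0.7 3080 z99 0.54 | -20 r0.8 6844 z99 0.54 | -20 r0.9 4832 z99 0.54 | -20 r1.0 6128 z99 0.52 | -20 r1.1 3044 z99 0.42 | -20 r1.2 370 z99 0.16 | -20 r1.3 102 z99 0.07 | 
-10 r0.5 3820 z99 0.19 | -10 r0.6 3743 z99 0.26 | -10 r0.7 4482 z99 0.14 | -10 r0.8 2751 z99 0.14 | -10 r0.9 1541 z99 0.03 | -10 r1.0 2164 z99 0.01 | 
t 4.45 tcp [ 0.3874 -0.2898  0.1479] yaw 170.7 -> shift mm [-160.3 -284.1 -102.3] turn 0.0
```

Emit:
play_rows --motion '[[-1,[-0.02,-0.042,-0.016],0],[-1,[-0.04,-0.084,-0.033],0],[-1,[-0.06,-0.126,-0.05],0],[-1,[-0.08,-0.168,-0.065],0],[-1,[-0.1,-0.21,-0.08],0],[-1,[-0.12,-0.252,-0.1],0],[-1,[-0.14,-0.294,-0.115],0],[-1,[-0.16,-0.336,-0.13],0],[-1,[-0.18,-0.378,-0.15],0],[-1,[-0.2,-0.42,-0.165],0]]'

```text
clock: 5.45
tcp_pos: [0.5074, -0.6951, 0.297]
orientation: [-3.141, 0.0, 2.979]
force: [0.1, -0.7, -0.1]
grip_width: 0.0852
finger_force: 0.0
```

Emit:
play_rows --motion '[[-1,[-0.02,-0.042,-0.016],0],[-1,[-0.04,-0.084,-0.033],0],[-1,[-0.06,-0.126,-0.035],0],[-1,[-0.08,-0.168,-0.035],0],[-1,[-0.08,-0.168,-0.035],0],[-1,[-0.08,-0.168,-0.035],0],[-1,[-0.08,-0.168,-0.035],0],[-1,[-0.08,-0.168,-0.035],0],[-1,[-0.08,-0.168,-0.035],0],[-1,[-0.08,-0.168,-0.035],0]]'

```text
clock: 6.45
tcp_pos: [0.4828, -0.751, 0.2888]
orientation: [-3.116, 0.023, 2.98]
force: [-0.1, -0.3, -0.7]
grip_width: 0.0854
finger_force: 0.0
```

```bash
python3 - <<'E'
from h import *
s=arm.read_state();print(s['clock'],s['tcp_pos'],np.degrees(s['orientation']),s['joints'].round(3),np.hypot(*s['tcp_pos'][:2]))
M=R.from_euler('xyz',s['orientation']).as_matrix();print('tool z',M[:,2])
E
```

```text
6.45 [ 0.48279775 -0.75096443  0.28878161] [-178.53679726    1.31606885  170.76294847] [-1.052e+00  1.216e+00  1.200e-02  2.000e-03  1.879e+00 -2.461e+00] 0.8927716613684392
tool z [ 0.01856364 -0.02888937 -0.99941022]
```

The overstretched arm leans the tool outward by about 2°, which is the lean the chamber needs. I check whether it builds up.

Emit:
play_rows --motion '[[-1,[-0.03,-0.06,0],0],[-1,[-0.06,-0.12,0],0],[-1,[-0.1,-0.2,0],0],[-1,[-0.15,-0.3,0],0],[-1,[-0.2,-0.4,0],0],[-1,[-0.2,-0.4,0],0],[-1,[-0.2,-0.4,0],0],[-1,[-0.2,-0.4,0],0],[-1,[-0.2,-0.4,0],0],[-1,[-0.2,-0.4,0],0]]'

```text
clock: 7.45
tcp_pos: [0.4388, -0.8063, 0.2273]
orientation: [-3.09, 0.043, 2.981]
force: [0.7, -0.6, 0.0]
grip_width: 0.0858
finger_force: 0.0
```

```bash
python3 - <<'E'
from h import *
s=arm.read_state();print(s['clock'],s['tcp_pos'],np.degrees(s['orientation']),s['joints'].round(3),np.hypot(*s['tcp_pos'][:2]))
M=R.from_euler('xyz',s['orientation']).as_matrix();print('tool z',M[:,2])
E
```

```text
7.45 [ 0.43883823 -0.80629373  0.22728753] [-177.05013308    2.46894507  170.79982089] [-1.125  1.285  0.013  0.006  1.777 -2.532] 0.9179807044640489
tool z [ 0.03423939 -0.05767848 -0.99774789]
```

It does build up, at about 2° per call, so the tool can be leaned in steps towards the chamber's azimuth while holding the housing. I check the space for that stretch near azimuth 0 and work out the approach to the housing.

```bash
python3 - <<'E'
from h import *
import pickle
P=pickle.load(open('p0.pkl','rb'))
q=np.vstack([cloud(P[n]).reshape(-1,3) for n in P]);q=q[~np.isnan(q[:,0])]
az=np.degrees(np.arctan2(q[:,1],q[:,0]));r=np.hypot(q[:,0],q[:,1])
print('      ',[ '%.2f'%x for x in np.arange(.3,1.3,.07)])
for a0 in range(-30,40,5):
    print(a0,[ '%.2f'%np.max(q[(az>=a0)&(az<a0+5)&(r>=r0)&(r<r0+.07)][:,2],initial=-1) for r0 in np.arange(.3,1.3,.07)])
m=(q[:,2]>.3)&(q[:,0]>.5)&(q[:,1]>-.6)
for x0 in np.arange(.5,1.2,.1):
  k=q[m&(q[:,0]>=x0)&(q[:,0]<x0+.1)]
  if len(k)>5: print('x%.1f'%x0,len(k),k.min(0).round(2),k.max(0).round(2))
u=np.array([np.cos(np.radians(9.4)),np.sin(np.radians(9.4))])
for sft in (0,-.01): 
  c=np.array([.3923,-.3265])+u*sft; go(c[0],c[1],.13,189.4)
E
```

```text
['0.30', '0.37', '0.44', '0.51', '0.58', '0.65', '0.72', '0.79', '0.86', '0.93', '1.00', '1.07', '1.14', '1.21', '1.28']
-30 ['0.76', '0.01', '0.01', '0.13', '0.16', '0.17', '0.15', '0.51', '0.04', '0.04', '0.02', '0.10', '0.09', '0.10', '0.09']
-25 ['0.77', '0.01', '0.01', '0.10', '0.16', '0.15', '0.15', '0.53', '0.04', '0.04', '0.01', '0.21', '0.21', '-1.00', '-1.00']
-20 ['0.00', '0.01', '0.14', '0.14', '0.13', '0.15', '0.54', '0.54', '0.42', '0.44', '0.44', '0.43', '0.39', '0.15', '0.07']
-15 ['0.01', '0.02', '0.14', '0.17', '0.17', '0.15', '0.54', '0.54', '0.54', '0.54', '0.53', '0.45', '0.21', '0.04', '-1.00']
-10 ['0.01', '0.03', '0.14', '0.19', '0.25', '0.26', '0.14', '0.14', '0.14', '0.01', '0.01', '0.01', '-1.00', '-1.00', '-1.00']
-5 ['0.01', '0.03', '0.14', '0.19', '0.26', '0.26', '0.14', '0.20', '0.14', '0.03', '0.01', '0.00', '-1.00', '-1.00', '-1.00']
0 ['0.01', '0.04', '0.14', '0.17', '0.17', '0.14', '0.23', '0.26', '0.27', '0.27', '0.05', '-1.00', '-1.00', '-1.00', '-1.00']
5 ['0.01', '0.01', '0.14', '0.16', '0.16', '0.15', '0.23', '0.26', '0.27', '0.21', '0.05', '-1
[... 520 characters left out ...]
-1.00', '-0.22', '-0.20', '-0.78', '-0.79']
30 ['-0.79', '-0.79', '-1.00', '-1.00', '-1.00', '-1.00', '-1.00', '-1.00', '-0.12', '-0.29', '-0.26', '-0.24', '-0.78', '-1.00', '-0.80']
35 ['-0.79', '-0.79', '-0.79', '-1.00', '-1.00', '-1.00', '-1.00', '-0.79', '-0.33', '-0.30', '-0.79', '-1.00', '-1.00', '-1.00', '-1.00']
x0.7 3512 [ 0.75 -0.37  0.36] [ 0.8  -0.2   0.54]
x0.8 4236 [ 0.8  -0.27  0.36] [ 0.9  -0.2   0.54]
x0.9 2107 [ 0.9  -0.26  0.38] [ 1.   -0.2   0.54]
x1.0 668 [ 1.   -0.36  0.37] [ 1.1  -0.23  0.53]
t 7.45 tcp [ 0.4388 -0.8063  0.2273] yaw 170.8 -> shift mm [126.7 470.3  67.8] turn -18.6
t 7.45 tcp [ 0.4388 -0.8063  0.2273] yaw 170.8 -> shift mm [136.2 467.1  67.6] turn -18.6
```

Emit:
play_rows --motion '[[-1,[0.01,0.03,0],-2],[-1,[0.02,0.07,0],-4],[-1,[0.035,0.12,0],-6],[-1,[0.05,0.17,0],-8],[-1,[0.065,0.22,0],-10],[-1,[0.08,0.27,0.01],-12],[-1,[0.092,0.32,0.02],-14],[-1,[0.106,0.37,0.035],-16],[-1,[0.12,0.42,0.05],-18],[-1,[0.132,0.468,0.067],-18.6]]'

```text
clock: 8.45
tcp_pos: [0.3953, -0.4189, 0.1621]
orientation: [-3.078, 0.025, -2.977]
force: [2.1, 0.0, -0.4]
grip_width: 0.0853
finger_force: 0.0
```

```bash
python3 - <<'E'
from h import *
w=snap('wrist');q=cloud(w).reshape(-1,3)
m=(abs(q[:,0]-.393)<.07)&(abs(q[:,1]+.326)<.06)&(q[:,2]>.03)&(q[:,2]<.05)
r=cv2.minAreaRect((q[m,:2]*1000).astype(np.float32));print(r,np.median(q[m,2]))
go(.3864,-.3275,.027,189.4)
s=arm.read_state();M=R.from_euler('xyz',s['orientation']).as_matrix();print(M.round(3),s['joints'].round(2))
E
```

```text
((387.02996826171875, -327.8778076171875), (69.6396255493164, 46.15216827392578), 9.067235946655273) 0.034384650200713185
t 8.50 tcp [ 0.3927 -0.4107  0.1578] yaw -170.5 -> shift mm [ -4.9  90.  126.3] turn 0.1
[[-0.986 -0.164  0.029]
 [-0.166  0.985 -0.049]
 [-0.02  -0.054 -0.998]] [-0.89  0.47  1.72 -0.01  0.89 -2.62]
```

Emit:
play_rows --motion '[[-1,[-0.002,0.04,0.01],0],[-1,[-0.005,0.08,0.02],0],[-1,[-0.005,0.09,0.04],0],[-1,[-0.005,0.09,0.065],0],[-1,[-0.005,0.09,0.085],0],[-1,[-0.005,0.09,0.1],0],[-1,[-0.005,0.09,0.1],0],[-1,[-0.005,0.09,0.1],0],[-1,[-0.005,0.09,0.1],0],[-1,[-0.005,0.09,0.1],0]]'

```text
clock: 9.5
tcp_pos: [0.3898, -0.3373, 0.0573]
orientation: [-3.078, 0.025, -2.978]
force: [-0.7, -0.3, -0.3]
grip_width: 0.0854
finger_force: 0.0
```

```bash
python3 - <<'E'
from h import *
go(.3864,-.3275,.027,189.3)
E
```

```text
t 9.50 tcp [ 0.3898 -0.3373  0.0573] yaw -170.6 -> shift mm [ 2.5 12.2 29.6] turn 0.1
```

Emit:
play_rows --motion '[[-1,[0.002,0.012,0],0],[-1,[0.002,0.012,0.01],0],[-1,[0.002,0.012,0.022],0],[-1,[0.002,0.012,0.03],0],[0,[0.002,0.012,0.03],0],[0.2,[0.002,0.012,0.03],0],[0.6,[0.002,0.012,0.03],0],[1,[0.002,0.012,0.03],0],[1,[0.002,0.012,0.03],0],[1,[0.002,0.012,0.03],0]]'

```text
clock: 10.5
tcp_pos: [0.3867, -0.3274, 0.0264]
orientation: [-3.079, 0.025, -2.978]
force: [-2.3, 0.7, 4.8]
grip_width: 0.045
finger_force: 60.6
```

Gripped at 45 mm with 60 N. Lifting and turning to the chamber's heading.

Emit:
play_rows --motion '[[1,[0,0,-0.01],0],[1,[0,0,-0.03],0],[1,[0,0,-0.07],2],[1,[0,0,-0.11],5],[1,[0,0,-0.15],8],[1,[0,0,-0.2],11],[1,[0,0,-0.25],14],[1,[0,0,-0.3],16],[1,[0,0,-0.34],18.2],[1,[0,0,-0.38],18.2]]'

```text
clock: 11.5
tcp_pos: [0.3729, -0.3045, 0.4076]
orientation: [-3.089, 0.044, 2.987]
force: [0.4, -0.9, -1.8]
grip_width: 0.0452
finger_force: 61.9
```

```bash
python3 - <<'E'
from h import *
go(.62,-.04,.40,171.2)
go(.82,-.04,.40,171.2)
s=arm.read_state();M=R.from_euler('xyz',s['orientation']).as_matrix();print(M.round(3),s['joints'].round(2),s['grip_width'])
E
```

```text
t 11.50 tcp [ 0.3729 -0.3045  0.4076] yaw 171.1 -> shift mm [-202.8  300.     0.8] turn -0.1
t 11.50 tcp [ 0.3729 -0.3045  0.4076] yaw 171.1 -> shift mm [-400.2  331.2    7.9] turn -0.1
[[-0.987  0.156  0.035]
 [ 0.154  0.986 -0.058]
 [-0.044 -0.052 -0.998]] [-0.77  0.07  1.62 -0.02  1.39 -2.18] 0.045158438306583074
```

Emit:
play_rows --motion '[[1,[-0.02,0.04,0],0],[1,[-0.045,0.085,0],0],[1,[-0.07,0.13,0],0],[1,[-0.1,0.17,0],0],[1,[-0.125,0.21,0],0],[1,[-0.155,0.25,0],0],[1,[-0.18,0.285,0],0],[1,[-0.22,0.3,0],0],[1,[-0.26,0.307,0],0],[1,[-0.3,0.315,0],0]]'

```text
clock: 12.5
tcp_pos: [0.7195, -0.0397, 0.4022]
orientation: [-3.09, 0.043, 2.989]
force: [0.0, -0.5, -0.6]
grip_width: 0.045
finger_force: 61.8
```

Emit:
play_rows --motion '[[1,[-0.05,0.008,-0.01],0],[1,[-0.1,0.014,-0.02],0],[1,[-0.15,0.018,-0.04],0],[1,[-0.2,0.024,-0.06],0],[1,[-0.25,0.03,-0.08],0],[1,[-0.3,0.035,-0.1],0],[1,[-0.35,0.04,-0.12],0],[1,[-0.4,0.045,-0.15],0],[1,[-0.4,0.045,-0.15],0],[1,[-0.4,0.045,-0.15],0]]'

```text
clock: 13.5
tcp_pos: [0.8431, -0.0408, 0.4316]
orientation: [-3.093, 0.077, 2.989]
force: [-1.1, -0.8, -1.7]
grip_width: 0.0454
finger_force: 62.2
```

```bash
cat >> h.py <<'E'
def tilt():
    s=arm.read_state();M=R.from_euler('xyz',s['orientation']).as_matrix()
    print('t %.2f'%s['clock'],s['tcp_pos'].round(3),'tz',M[:,2].round(3),'want',(-RC[:,2]).round(3),'ang %.1f'%np.degrees(np.arccos(-M[2,2])),'q',s['joints'].round(2),'f',s['force'].round(1),'grip',s['grip_width'].round(3))
    E=M.T@(RC@np.diag([-1,1,-1])); print('err rotvec in tool deg',np.degrees(R.from_matrix(E).as_rotvec()).round(1)); print('world dirs in tool: az-5 out',(M.T@[.996,-.087,0]).round(2),'up',(M.T@[0,0,1]).round(2))
E
python3 -c "from h import *;tilt()"
```

```text
Traceback (most recent call last):
  File "h.py", line 31, in tilt
    print('t %.2f'%s['clock'],s['tcp_pos'].round(3),'tz',M[:,2].round(3),'want',(-RC[:,2]).round(3),'ang %.1f'%np.degrees(np.arccos(-M[2,2])),'q',s['joints'].round(2),'f',s['force'].round(1),'grip',s['grip_width'].round(3))
                                                                                                                                                                                                      ^^^^^^^^^^^^^^^^^^^^^
AttributeError: 'float' object has no attribute 'round'
```

Emit:
play_rows --motion '[[1,[-2,0.2,0],0],[1,[-2,0.2,0],0],[1,[-2,0.2,0],0],[1,[-2,0.2,0],0],[1,[-2,0.2,0],0],[1,[-2,0.2,0],0],[1,[-2,0.2,0],0],[1,[-2,0.2,0],0],[1,[-2,0.2,0],0],[1,[-2,0.2,0],0]]'

```text
clock: 14.5
tcp_pos: [0.9031, -0.0501, 0.3052]
orientation: [-3.096, 0.107, 2.991]
force: [-0.5, 0.8, -2.1]
grip_width: 0.0451
finger_force: 62.2
```

Emit:
play_rows --motion '[[1,[-2,0.2,-0.9],0],[1,[-2,0.2,-0.9],0],[1,[-2,0.2,-0.9],0],[1,[-2,0.2,-0.9],0],[1,[-2,0.2,-0.9],0],[1,[-2,0.2,-0.9],0],[1,[-2,0.2,-0.9],0],[1,[-2,0.2,-0.9],0],[1,[-2,0.2,-0.9],0],[1,[-2,0.2,-0.9],0]]'

```text
clock: 15.5
tcp_pos: [0.8863, -0.0447, 0.3727]
orientation: [-3.099, 0.139, 2.992]
force: [-0.5, 0.3, -1.9]
grip_width: 0.0455
finger_force: 62.2
```

```bash
sed -i "s/s\['grip_width'\].round(3)/s['grip_width']/" h.py; python3 -c "from h import *;tilt()"
```

```text
t 15.50 [ 0.886 -0.045  0.373] tz [ 0.131 -0.063 -0.989] want [ 0.418 -0.065 -0.906] ang 8.3 q [-0.09  1.12  0.01 -0.05  1.87 -1.53] f [-0.5  0.3 -1.9] grip 0.04545129401294292
err rotvec in tool deg [ -2.3 -17.    0.6]
world dirs in tool: az-5 out [-0.99  0.07  0.14] up [-0.14 -0.04 -0.99]
```

Emit:
play_rows --motion '[[1,[-2,0.1,-0.6],0],[1,[-2,0.1,-0.6],0],[1,[-2,0.1,-0.6],0],[1,[-2,0.1,-0.6],0],[1,[-2,0.1,-0.6],0],[1,[-2,0.1,-0.6],0],[1,[-2,0.1,-0.6],0],[1,[-2,0.1,-0.6],0],[1,[-2,0.1,-0.6],0],[1,[-2,0.1,-0.6],0]]'

```text
clock: 16.5
tcp_pos: [0.8893, -0.0603, 0.3844]
orientation: [-3.101, 0.172, 2.994]
force: [-0.3, -0.8, -2.4]
grip_width: 0.0453
finger_force: 62.2
```

Emit:
play_rows --motion '[[1,[-2,0.1,-0.6],0],[1,[-2,0.1,-0.6],0],[1,[-2,0.1,-0.6],0],[1,[-2,0.1,-0.6],0],[1,[-2,0.1,-0.6],0],[1,[-2,0.1,-0.6],0],[1,[-2,0.1,-0.6],0],[1,[-2,0.1,-0.6],0],[1,[-2,0.1,-0.6],0],[1,[-2,0.1,-0.6],0]]'

```text
clock: 17.5
tcp_pos: [0.8893, -0.0695, 0.4029]
orientation: [-3.103, 0.206, 2.995]
force: [0.5, 0.1, -3.1]
grip_width: 0.045
finger_force: 62.2
```

Emit:
play_rows --motion '[[1,[-2,0.1,-0.5],0],[1,[-2,0.1,-0.5],0],[1,[-2,0.1,-0.5],0],[1,[-2,0.1,-0.5],0],[1,[-2,0.1,-0.5],0],[1,[-2,0.1,-0.5],0],[1,[-2,0.1,-0.5],0],[1,[-2,0.1,-0.5],0],[1,[-2,0.1,-0.5],0],[1,[-2,0.1,-0.5],0]]'

```text
clock: 18.5
tcp_pos: [0.8941, -0.076, 0.4111]
orientation: [-3.105, 0.239, 2.996]
force: [0.4, 0.7, -1.2]
grip_width: 0.0451
finger_force: 62.2
```

```bash
python3 -c "from h import *;tilt()"
```

```text
t 18.50 [ 0.894 -0.076  0.411] tz [ 0.229 -0.07  -0.971] want [ 0.418 -0.065 -0.906] ang 13.8 q [-0.13  1.08  0.01 -0.04  1.81 -1.56] f [ 0.4  0.7 -1.2] grip 0.04513777002019918
err rotvec in tool deg [ -1.9 -11.3   0.7]
world dirs in tool: az-5 out [-0.97  0.07  0.23] up [-0.24 -0.04 -0.97]
```

Emit:
play_rows --motion '[[1,[-2,0.3,-0.45],0],[1,[-2,0.3,-0.45],0],[1,[-2,0.3,-0.45],0],[1,[-2,0.3,-0.45],0],[1,[-2,0.3,-0.45],0],[1,[-2,0.3,-0.45],0],[1,[-2,0.3,-0.45],0],[1,[-2,0.3,-0.45],0],[1,[-2,0.3,-0.45],0],[1,[-2,0.3,-0.45],0]]'

```text
clock: 19.5
tcp_pos: [0.9015, -0.0468, 0.4178]
orientation: [-3.108, 0.272, 2.998]
force: [0.5, 0.4, -0.9]
grip_width: 0.0453
finger_force: 62.2
```

Emit:
play_rows --motion '[[1,[-2,0.2,-0.4],0],[1,[-2,0.2,-0.4],0],[1,[-2,0.2,-0.4],0],[1,[-2,0.2,-0.4],0],[1,[-2,0.2,-0.4],0],[1,[-2,0.2,-0.4],0],[1,[-2,0.2,-0.4],0],[1,[-2,0.2,-0.4],0],[1,[-2,0.2,-0.4],0],[1,[-2,0.2,-0.4],0]]'

```text
clock: 20.5
tcp_pos: [0.9062, -0.0448, 0.4272]
orientation: [-3.111, 0.306, 2.999]
force: [0.2, 0.1, -2.1]
grip_width: 0.045
finger_force: 62.2
```

Emit:
play_rows --motion '[[1,[-2,0.2,-0.3],0],[1,[-2,0.2,-0.3],0],[1,[-2,0.2,-0.3],0],[1,[-2,0.2,-0.3],0],[1,[-2,0.2,-0.3],0],[1,[-2,0.2,-0.3],0],[1,[-2,0.2,-0.3],0],[1,[-2,0.2,-0.3],0],[1,[-2,0.2,-0.3],0],[1,[-2,0.2,-0.3],0]]'

```text
clock: 21.5
tcp_pos: [0.9144, -0.0439, 0.4296]
orientation: [-3.114, 0.34, 3.0]
force: [-0.2, 0.2, -1.6]
grip_width: 0.0455
finger_force: 62.2
```

Emit:
play_rows --motion '[[1,[-2,0.2,-0.2],0],[1,[-2,0.2,-0.2],0],[1,[-2,0.2,-0.2],0],[1,[-2,0.2,-0.2],0],[1,[-2,0.2,-0.2],0],[1,[-2,0.2,-0.2],0],[1,[-2,0.2,-0.2],0],[1,[-2,0.2,-0.2],0],[1,[-2,0.2,-0.2],0],[1,[-2,0.2,-0.2],0]]'

```text
clock: 22.5
tcp_pos: [0.9247, -0.0439, 0.4276]
orientation: [-3.117, 0.374, 3.001]
force: [-0.1, -0.3, -1.6]
grip_width: 0.045
finger_force: 62.2
```

```bash
python3 -c "from h import *;tilt()"
```

```text
t 22.50 [ 0.925 -0.044  0.428] tz [ 0.358 -0.076 -0.931] want [ 0.418 -0.065 -0.906] ang 21.5 q [-0.09  1.07  0.01 -0.04  1.68 -1.52] f [-0.1 -0.3 -1.6] grip 0.04504882845044759
err rotvec in tool deg [-1.1 -3.6  0.7]
world dirs in tool: az-5 out [-0.93  0.06  0.36] up [-0.37 -0.02 -0.93]
```

Emit:
play_rows --motion '[[1,[-2,0.5,-0.15],0],[1,[-2,0.5,-0.15],0],[1,[-2,0.5,-0.15],0],[1,[-2,0.5,-0.15],0],[1,[-2,0.5,-0.15],0],[1,[-2,0.5,-0.15],0],[1,[-2,0.5,-0.15],0],[1,[-2,0.5,-0.15],0],[1,[-2,0.5,-0.15],0],[1,[-2,0.5,-0.15],0]]'

```text
clock: 23.5
tcp_pos: [0.9345, 0.0064, 0.4266]
orientation: [-3.122, 0.408, 3.002]
force: [-0.5, 0.1, -1.6]
grip_width: 0.0455
finger_force: 62.2
```

Emit:
play_rows --motion '[[1,[-2,0.5,-0.1],0],[1,[-2,0.5,-0.1],0],[1,[-2,0.5,-0.1],0],[1,[-2,0.5,-0.1],0],[1,[-2,0.5,-0.1],0],[1,[-2,0.5,-0.1],0],[1,[-2,0.5,-0.1],0],[1,[-2,0.5,-0.1],0],[1,[-2,0.5,-0.1],0],[1,[-2,0.5,-0.1],0]]'

```text
clock: 24.5
tcp_pos: [0.9408, 0.0386, 0.4297]
orientation: [-3.128, 0.441, 3.002]
force: [-0.0, -0.6, -1.1]
grip_width: 0.0454
finger_force: 62.2
```

```bash
cat >> h.py <<'E'
def goc(p,extra=0):
    "shift from current pose to TCP at chamber coords p"
    s=arm.read_state();M=R.from_euler('xyz',s['orientation']).as_matrix()
    w=O+RC@np.array(p); print('t %.2f'%s['clock'],'tcp ch mm',((s['tcp_pos']-O)@RC*1000).round(1),'target w',w.round(3),'shift mm',(M.T@(w-s['tcp_pos'])*1000).round(1))
E
python3 - <<'E'
from h import *
tilt()
s=arm.read_state();M=R.from_euler('xyz',s['orientation']).as_matrix()
for w in ((.72,-.04,.43),(.50,-.18,.38)): print((M.T@(np.array(w)-s['tcp_pos'])*1000).round())
goc([.016,0,.13])
E
```

```text
t 24.50 [0.941 0.039 0.43 ] tz [ 0.421 -0.073 -0.904] want [ 0.418 -0.065 -0.906] ang 25.3 q [ 0.01  1.08  0.01 -0.08  1.61 -1.44] f [-0.  -0.6 -1.1] grip 0.04542893440605316
err rotvec in tool deg [-0.4  0.3  0.8]
world dirs in tool: az-5 out [-0.9   0.06  0.43] up [-0.43 -0.01 -0.9 ]
[ 188. -110.  -88.]
[ 389. -279. -125.]
t 24.50 tcp ch mm [401.3 367.2 228.4] target w [ 0.581 -0.277  0.178] shift mm [ 390.6 -361.3   99.2]
```

The lean is now within 0.5° of the chamber's. Bringing the housing round to above the open chamber, clear of the lid and laser head.

Emit:
play_rows --motion '[[1,[0.03,-0.02,-0.014],0],[1,[0.07,-0.04,-0.03],0],[1,[0.11,-0.065,-0.05],0.8],[1,[0.15,-0.09,-0.07],0.8],[1,[0.19,-0.11,-0.088],0.8],[1,[0.23,-0.144,-0.095],0.8],[1,[0.27,-0.178,-0.103],0.8],[1,[0.31,-0.212,-0.11],0.8],[1,[0.35,-0.246,-0.118],0.8],[1,[0.389,-0.279,-0.125],0.8]]'

```text
clock: 25.5
tcp_pos: [0.5755, -0.1329, 0.3963]
orientation: [-3.134, 0.443, 2.987]
force: [0.9, -1.1, -1.7]
grip_width: 0.0453
finger_force: 62.2
```

```bash
python3 - <<'E'
from h import *
tilt();goc([.019,0,.15]);goc([.019,0,.045])
E
```

```text
t 25.50 [ 0.576 -0.133  0.396] tz [ 0.422 -0.073 -0.904] want [ 0.418 -0.065 -0.906] ang 25.4 q [-0.34  0.12  1.64  0.09  0.95 -1.78] f [ 0.9 -1.1 -1.7] grip 0.04528076061384352
err rotvec in tool deg [-0.4  0.4 -0. ]
world dirs in tool: az-5 out [-0.9   0.07  0.43] up [-0.43 -0.01 -0.9 ]
t 25.50 tcp ch mm [ 83.8 141.6 339.6] target w [ 0.575 -0.276  0.197] shift mm [  66.  -140.2  190.2]
t 25.50 tcp ch mm [ 83.8 141.6 339.6] target w [ 0.619 -0.283  0.102] shift mm [  66.6 -139.4  295.2]
```

Emit:
play_rows --motion '[[1,[0.04,-0.02,0],0],[1,[0.066,-0.055,0],0],[1,[0.066,-0.1,0.02],0],[1,[0.066,-0.135,0.05],0],[1,[0.066,-0.14,0.09],0],[1,[0.066,-0.14,0.13],0],[1,[0.066,-0.14,0.16],0],[1,[0.066,-0.14,0.17],0],[1,[0.066,-0.14,0.17],0],[1,[0.066,-0.14,0.17],0]]'

```text
clock: 26.5
tcp_pos: [0.5683, -0.2741, 0.2167]
orientation: [-3.134, 0.443, 2.987]
force: [-0.2, -0.5, -1.7]
grip_width: 0.0453
finger_force: 62.2
```

```bash
python3 - <<'E'
from h import *
goc([.019,0,.15]);goc([.019,0,.034])
p=snap('side');save(p,'s3.png',(120,30,360,235),3)
# housing bottom / extents in chamber frame
l=np.vstack([(cloud(snap(n)).reshape(-1,3)-O)@RC for n in('side','top')])
k=l[(abs(l[:,0]-.015)<.05)&(abs(l[:,1])<.045)&(l[:,2]>.125)&(l[:,2]<.185)]
print(len(k),np.percentile(k,[2,50,98],axis=0).round(4))
E
```

```text
t 26.50 tcp ch mm [ 21.1   1.1 170.7] target w [ 0.575 -0.276  0.197] shift mm [ 2.3 -0.9 20.7]
t 26.50 tcp ch mm [ 21.1   1.1 170.7] target w [ 0.623 -0.284  0.092] shift mm [  3.1   0.  136.7]
686 [[-0.0127 -0.0195  0.1489]
 [ 0.0366  0.0212  0.1747]
 [ 0.063   0.037   0.182 ]]
```

View pics/s3.png

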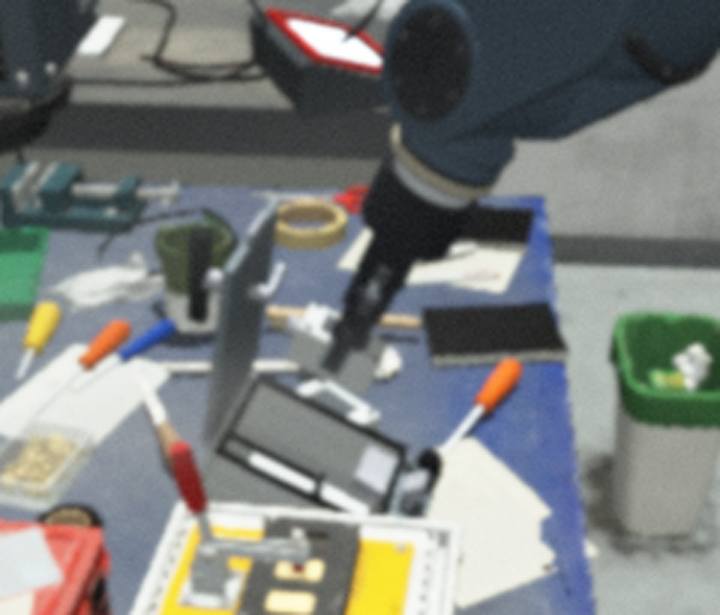

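The housing hangs parallel to the chamber floor above the nest (340,350), stub to the rear. Lowering it.

Emit:
play_rows --motion '[[1,[0.003,0,0.02],0],[1,[0.003,0,0.045],0],[1,[0.003,0,0.07],0],[1,[0.003,0,0.09],0],[1,[0.003,0,0.107],0],[1,[0.003,0,0.118],0],[1,[0.003,0,0.125],0],[1,[0.003,0,0.13],0],[1,[0.003,0,0.133],0],[1,[0.003,0,0.135],0]]'

```text
clock: 27.65
tcp_pos: [0.6224, -0.2834, 0.0921]
orientation: [-3.134, 0.442, 2.987]
force: [0.2, 0.2, -1.7]
grip_width: 0.0453
finger_force: 62.3
```

```bash
python3 - <<'E'
from h import *
goc([.019,0,.0324]);s=arm.read_state();print('force ch',(s['force']@RC).round(1))
E
```

```text
t 27.65 tcp ch mm [18.2  0.1 34.5] target w [ 0.624 -0.284  0.09 ] shift mm [-0.8 -0.1  2.1]
force ch [-0.6  0.3 -1.6]
```

Emit:
play_rows --motion '[[1,[-0.001,0,0.0005],0],[1,[-0.001,0,0.001],0],[1,[-0.001,0,0.0014],0],[1,[-0.001,0,0.0017],0],[1,[-0.001,0,0.002],0],[1,[-0.001,0,0.0023],0],[1,[-0.001,0,0.0025],0],[1,[-0.001,0,0.0025],0],[1,[-0.001,0,0.0025],0],[1,[-0.001,0,0.0025],0]]'

```text
clock: 28.65
tcp_pos: [0.6239, -0.2837, 0.0906]
orientation: [-3.135, 0.441, 2.987]
force: [-11.4, 2.6, 10.0]
grip_width: 0.0454
finger_force: 62.6
```

Emit:
play_rows --motion '[[0,[0,0,0],0],[-0.2,[0,0,0],0],[-0.3,[0,0,0],0],[-0.32,[0,0,0],0],[-0.32,[0,0,-0.005],0],[-0.32,[0,0,-0.02],0],[-0.32,[0,0,-0.045],0],[-0.32,[0,0,-0.08],0],[-0.32,[0,0,-0.115],0],[-0.32,[0,0,-0.15],0]]'

```text
clock: 29.65
tcp_pos: [0.56, -0.2725, 0.2277]
orientation: [-3.134, 0.442, 2.987]
force: [-0.3, -0.1, 0.1]
grip_width: 0.0566
finger_force: 0.0
```

```bash
python3 - <<'E'
from h import *
goc([.019,0,.3]); tilt()
l=(cloud(snap('top')).reshape(-1,3)-O)@RC
k=l[(abs(l[:,0]-.02)<.046)&(abs(l[:,1])<.027)&(l[:,2]>.02)&(l[:,2]<.06)]
print(len(k),np.percentile(k,[1,50,99],axis=0).round(4)); t=k[k[:,2]>.035]
A=np.c_[t[:,:2],np.ones(len(t))];print('top plane',np.linalg.lstsq(A,t[:,2],rcond=None)[0].round(4),cv2.minAreaRect((t[:,:2]*1000).astype(np.float32)))
w=snap('wrist');save(w,'w3.png')
l=(cloud(w).reshape(-1,3)-O)@RC
k=l[(abs(l[:,0]-.02)<.046)&(abs(l[:,1])<.027)&(l[:,2]>.033)&(l[:,2]<.06)];print('wrist',len(k),cv2.minAreaRect((k[:,:2]*1000).astype(np.float32)),np.median(k[:,2]))
E
```

```text
t 29.65 tcp ch mm [ 18.1   1.3 184.3] target w [ 0.512 -0.266  0.333] shift mm [  -1.6   -2.2 -115.7]
t 29.65 [ 0.56  -0.273  0.228] tz [ 0.421 -0.073 -0.904] want [ 0.418 -0.065 -0.906] ang 25.3 q [-0.6   0.35  1.77  0.3   0.63 -2.22] f [-0.3 -0.1  0.1] grip 0.05664547395650988
err rotvec in tool deg [-0.5  0.3 -0. ]
world dirs in tool: az-5 out [-0.9   0.07  0.43] up [-0.43 -0.01 -0.9 ]
240 [[ 0.0207 -0.0215  0.0257]
 [ 0.0433 -0.0039  0.0397]
 [ 0.0622  0.0193  0.0441]]
top plane [-0.0526  0.0204  0.0421] ((36.48979187011719, -0.229644775390625), (34.31569290161133, 42.98713302612305), 1.6407219171524048)
wrist 4210 ((24.190156936645508, -0.1847362518310547), (83.56409454345703, 53.86079025268555), 0.16535381972789764) 0.03964974470404302
```

View pics/w3.png

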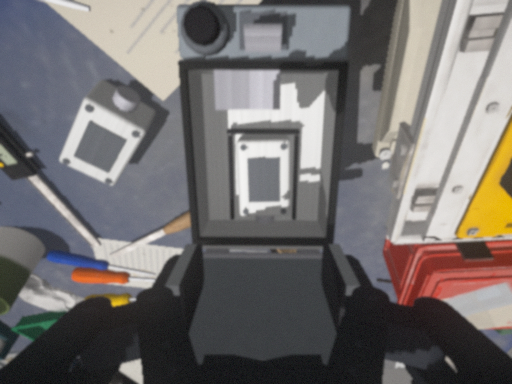

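The wrist view shows the housing flat in the nest between the rails, about (265,172), just behind the stop rail at (262,132). Its top is at 40 mm as it must be. Now I close the fingers and go behind the lid's upper edge, 40 mm left of the middle.

Emit:
play_rows --motion '[[1,[0,0,-0.045],0],[1,[0,0.01,-0.09],0],[1,[-0.03,0.025,-0.095],0],[1,[-0.07,0.037,-0.095],0],[1,[-0.11,0.038,-0.095],0],[1,[-0.13,0.038,-0.095],0],[1,[-0.131,0.038,-0.08],0],[1,[-0.131,0.038,-0.055],0],[1,[-0.131,0.038,-0.035],0],[1,[-0.131,0.038,-0.025],0]]'

```text
clock: 30.75
tcp_pos: [0.6727, -0.2513, 0.3006]
orientation: [-3.136, 0.437, 2.986]
force: [0.7, -0.0, 0.4]
grip_width: 0.0001
finger_force: 0.0
```

```bash
python3 - <<'E'
from h import *
goc([.095,.04,.209]);goc([.0245,.04,.206])
s=arm.read_state();print(s['force'].round(1),s['grip_width'])
p=snap('side');save(p,'s4.png',(120,30,360,235),3)
E
```

```text
t 30.75 tcp ch mm [146.9  39.6 204.6] target w [ 0.624 -0.243  0.283] shift mm [51.9  0.3 -4.5]
t 30.75 tcp ch mm [146.9  39.6 204.6] target w [ 0.563 -0.234  0.25 ] shift mm [122.4   0.3  -1.6]
[ 0.7 -0.   0.4] 0.00010776173800108159
```

View pics/s4.png

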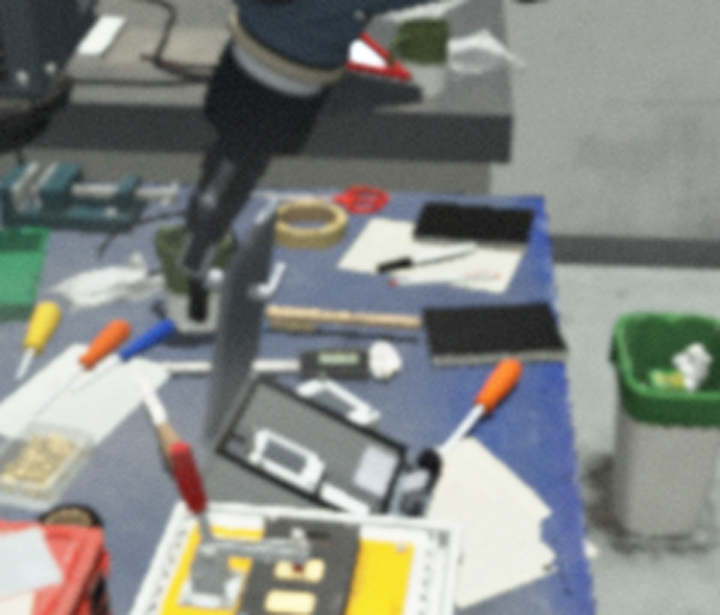

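The closed fingertips (195,310) are behind the lid's outer face, left of the handle. Swinging the lid forward along its arc.

Emit:
play_rows --motion '[[1,[0.018,0,0],0],[1,[0.036,0,-0.002],0],[1,[0.052,0,-0.004],0],[1,[0.07,0,-0.008],0],[1,[0.088,0,-0.01],0],[1,[0.106,0,-0.007],0],[1,[0.122,0,-0.001],0],[1,[0.138,0,0.009],0],[1,[0.152,0,0.02],0],[1,[0.166,0,0.034],0]]'

```text
clock: 31.8
tcp_pos: [0.5392, -0.2312, 0.203]
orientation: [-3.133, 0.444, 2.987]
force: [2.4, 0.5, 2.3]
grip_width: -0.0003
finger_force: 1.1
```

```bash
cat >> h.py <<'E'
def lid(names=('side','top')):
    for n in names:
        l=(cloud(snap(n)).reshape(-1,3)-H)@RC
        q=l[(l[:,1]<-.012)&(l[:,1]>-.055)&(l[:,0]<-.005)&(l[:,0]>-.15)&(l[:,2]>-.003)&(l[:,2]<.17)]
        th=np.arctan2(q[:,2],-q[:,0]);print(n,len(q),'lid angle pct',np.percentile(th,[10,50,90]).round(3))
E
python3 - <<'E'
from h import *
goc([-.0308,.04,.158]);goc([-.05,.04,.125]);print((arm.read_state()['force']@RC).round(1))
lid()
E
```

```text
t 31.80 tcp ch mm [-16.7  39.  173.2] target w [ 0.533 -0.229  0.183] shift mm [14.2  1.1 15.1]
t 31.80 tcp ch mm [-16.7  39.  173.2] target w [ 0.53  -0.229  0.145] shift mm [33.7  1.4 48. ]
[3.  0.8 1.1]
side 283 lid angle pct [-0.004  0.749  0.819]
top 1170 lid angle pct [0.687 0.722 0.834]
```

Emit:
play_rows --motion '[[1,[0.008,0.001,0.008],0],[1,[0.015,0.001,0.016],0],[1,[0.021,0.001,0.025],0],[1,[0.026,0.001,0.034],0],[1,[0.031,0.001,0.043],0],[1,[0.035,0.001,0.052],0],[1,[0.038,0.001,0.06],0],[1,[0.04,0.001,0.066],0],[1,[0.041,0.001,0.07],0],[1,[0.041,0.001,0.074],0]]'

```text
clock: 32.9
tcp_pos: [0.5339, -0.2294, 0.1174]
orientation: [-3.135, 0.44, 2.987]
force: [-8.5, 1.4, 9.2]
grip_width: -0.0
finger_force: 5.9
```

```bash
python3 - <<'E'
from h import *
goc([-.058,.04,.087]);print((arm.read_state()['force']@RC).round(1))
lid(('top',))
E
```

```text
t 32.90 tcp ch mm [-57.9  39.9  97.9] target w [ 0.538 -0.23   0.107] shift mm [ 0.2  0.1 10.9]
[-3.9  0.  12. ]
top 1261 lid angle pct [0.111 0.151 0.357]
```

Emit:
play_rows --motion '[[1,[0,0,0.001],0],[1,[0,0,0.002],0],[1,[0,0,0.003],0],[1,[0,0,0.004],0],[1,[0,0,0.005],0],[1,[0,0,0.006],0],[1,[0,0,0.007],0],[1,[0,0,0.008],0],[1,[0,0,0.009],0],[1,[0,0,0.009],0]]'

```text
clock: 33.95
tcp_pos: [0.5379, -0.2302, 0.1095]
orientation: [-3.135, 0.441, 2.987]
force: [-4.3, 0.7, 3.0]
grip_width: 0.0002
finger_force: 2.4
```

```bash
python3 - <<'E'
from h import *
goc([-.058,.04,.087]);print((arm.read_state()['force']@RC).round(1))
lid(('top',))
E
```

```text
t 33.95 tcp ch mm [-57.5  39.7  89. ] target w [ 0.538 -0.23   0.107] shift mm [0.5 0.3 2. ]
[-2.7 -0.   4.6]
top 1232 lid angle pct [0.047 0.091 0.337]
```

Emit:
play_rows --motion '[[1,[0,0,0.001],0],[1,[0,0,0.002],0],[1,[0,0,0.002],0],[1,[0,0,0],0],[1,[0,0,-0.01],0],[1,[0,0,-0.03],0],[1,[0,0,-0.06],0],[0,[-0.01,-0.02,-0.09],0],[-0.6,[-0.02,-0.035,-0.1],0],[-1,[-0.031,-0.04,-0.1],0]]'

```text
clock: 35.0
tcp_pos: [0.5175, -0.2685, 0.2165]
orientation: [-3.132, 0.445, 2.986]
force: [-0.3, 0.0, -0.1]
grip_width: 0.0432
finger_force: 0.0
```

```bash
python3 - <<'E'
from h import *
goc([-.0266,0,.1058]);print((arm.read_state()['force']@RC).round(1))
for n in('top','wrist','side'):
    p=snap(n)
    if n=='wrist': save(p,'w5.png')
    l=(cloud(p).reshape(-1,3)-H)@RC
    q=l[(abs(l[:,1])<.055)&(abs(l[:,1])>.022)&(l[:,0]<-.01)&(l[:,0]>-.145)&(l[:,2]>-.006)&(l[:,2]<.02)]
    if len(q)>20: print(n,'lid slope fit',np.polyfit(-q[:,0],q[:,2],1).round(4),len(q))
    h=l[(abs(l[:,1])<.05)&(l[:,0]<-.03)&(l[:,0]>-.17)&(l[:,2]>.033)&(l[:,2]<.056)]
    if len(h)>20: print('handle',len(h),cv2.minAreaRect((h[:,:2]*1000).astype(np.float32)),np.median(h[:,2]))
E
```

```text
t 35.00 tcp ch mm [-25.3  -1.3 192.1] target w [ 0.553 -0.273  0.138] shift mm [ 2.1  2.1 86.2]
[-0.3 -0.   0. ]
top lid slope fit [0.042  0.0041] 1333
handle 119 ((-83.624267578125, -4.6285600662231445), (13.855469703674316, 42.590576171875), 78.9437484741211) 0.04786524105900797
wrist lid slope fit [0.0346 0.0043] 11274
handle 2705 ((-108.0975570678711, -0.40224647521972656), (14.98557186126709, 89.36329650878906), 78.30853271484375) 0.04836596190066388
side lid slope fit [0.0388 0.0041] 705
handle 257 ((-108.96075439453125, 1.0886764526367188), (17.503173828125, 89.84444427490234), 79.68555450439453) 0.04563965416207158
```

View pics/w5.png

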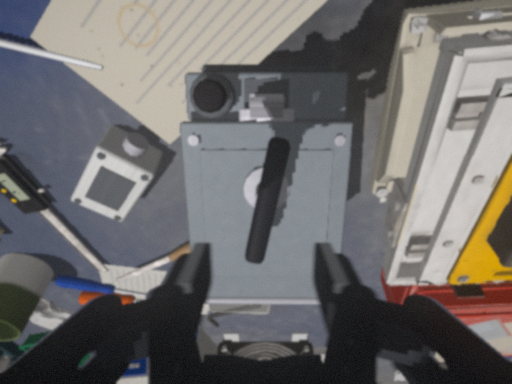

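The wrist view shows the lid shut and held under the catch at (265,105). The fitted angle is 0.035, as it should be when held. The handle bar runs (276,140)–(257,260), about 11° from straight. I grip it across its width at that angle.

Emit:
play_rows --motion '[[-1,[0.003,0.001,0.02],5],[-1,[0.003,0.001,0.045],11],[-1,[0.003,0.001,0.065],11],[-1,[0.003,0.001,0.08],11],[-1,[0.003,0.001,0.087],11],[0,[0.003,0.001,0.087],11],[0.5,[0.003,0.001,0.087],11],[1,[0.003,0.001,0.087],11],[1,[0.003,0.001,0.087],11],[1,[0.003,0.001,0.087],11]]'

```text
clock: 36.15
tcp_pos: [0.5514, -0.2722, 0.1341]
orientation: [3.059, 0.435, 2.775]
force: [-7.8, -5.7, 1.2]
grip_width: 0.0132
finger_force: 61.9
```

```bash
python3 - <<'E'
from h import *
goc([-.0275,-.0004,.1048]);tilt()
E
```

```text
t 36.15 tcp ch mm [-29.2   0.3 103.1] target w [ 0.552 -0.273  0.136] shift mm [-1.8 -0.4 -1.7]
t 36.15 [ 0.551 -0.272  0.134] tz [ 0.422 -0.074 -0.904] want [ 0.418 -0.065 -0.906] ang 25.3 q [-0.61  0.48  1.86  0.44  0.44 -2.2 ] f [-7.8 -5.7  1.2] grip 0.013186867294733657
err rotvec in tool deg [ -0.4   0.4 -11. ]
world dirs in tool: az-5 out [-0.87  0.24  0.43] up [-0.42  0.07 -0.9 ]
```

Emit:
play_rows --motion '[[1,[0,0,0],4],[1,[0,0,0],10],[1,[0,0,0],16],[1,[0,0,0.0005],22],[1,[0,0,0.001],28],[1,[0,0.0005,0.0015],34],[1,[-0.0005,0.0005,0.002],40],[1,[-0.0005,0.001,0.0025],46],[1,[-0.001,0.001,0.003],52],[1,[-0.001,0.001,0.003],58]]'

```text
clock: 37.15
tcp_pos: [0.5528, -0.2716, 0.1315]
orientation: [2.729, 0.158, 1.744]
force: [-12.7, -1.6, 7.3]
grip_width: 0.0133
finger_force: 59.9
```

```bash
python3 - <<'E'
from h import *
tilt();s=arm.read_state();print((s['force']@RC).round(1),s['ft_torque'].round(2))
goc([-.027,-.0004,.1])
E
```

```text
t 37.15 [ 0.553 -0.272  0.131] tz [ 0.42  -0.073 -0.905] want [ 0.418 -0.065 -0.906] ang 25.2 q [-0.6   0.49  1.86  0.44  0.43 -1.18] f [-12.7  -1.6   7.3] grip 0.013269819639649707
err rotvec in tool deg [ -0.2   0.5 -69.3]
world dirs in tool: az-5 out [-0.25  0.87  0.42] up [-0.16  0.4  -0.9 ]
[-8.1 -3.6 11.8] [-0.56  1.7  -0.3 ]
t 37.15 tcp ch mm [-29.1   1.1 100.1] target w [ 0.555 -0.273  0.132] shift mm [-2.2  1.5  0.1]
```

Emit:
play_rows --motion '[[1,[0,0,0],5],[1,[0,0,0],9],[1,[0,0,0],12],[1,[0,0,0.0005],14],[1,[0,0,0.0005],16],[1,[0,0,0.0005],18],[1,[0,0,0.0005],19],[1,[0,0,0.0005],20],[1,[0,0,0.0005],21],[1,[0,0,0.0005],21]]'

```text
clock: 38.15
tcp_pos: [0.5532, -0.2716, 0.1314]
orientation: [2.701, 0.008, 1.415]
force: [-13.4, -0.2, 9.2]
grip_width: 0.0133
finger_force: 79.5
```

```bash
python3 - <<'E'
from h import *
tilt();s=arm.read_state();print((s['force']@RC).round(1),(s['ft_torque']@RC).round(2))
E
```

```text
t 38.15 [ 0.553 -0.272  0.131] tz [ 0.42  -0.073 -0.905] want [ 0.418 -0.065 -0.906] ang 25.2 q [-0.6   0.49  1.85  0.44  0.43 -0.82] f [-13.4  -0.2   9.2] grip 0.013340072504030378
err rotvec in tool deg [ -0.2   0.5 -89.9]
world dirs in tool: az-5 out [0.07 0.9  0.42] up [-0.01  0.43 -0.9 ]
[-8.  -2.2 13.9] [-0.65  1.47  1.35]
```

At the stop: reaction moment 1.35 N m and grip force up to 80 N. I open only half-way to keep clear of the catch, then lift off.

Emit:
play_rows --motion '[[0.5,[0,0,0],0],[0.2,[0,0,0],0],[0.2,[0,0,0],0],[0.2,[0,0,0],0],[0.2,[0,0,-0.01],0],[0.2,[0,0,-0.03],0],[0.2,[0,0,-0.06],0],[0.2,[0,0,-0.1],0],[0.2,[0,0,-0.13],0],[0.2,[0,0,-0.15],0]]'

```text
clock: 39.15
tcp_pos: [0.4902, -0.2605, 0.2693]
orientation: [2.698, 0.008, 1.413]
force: [-0.0, -0.1, -0.9]
grip_width: 0.0337
finger_force: 0.0
```

```bash
python3 - <<'E'
from h import *
tilt()
for n in('top','side','wrist'):
    p=snap(n)
    if n=='side': save(p,'s6.png',(120,30,360,235),3)
    l=(cloud(p).reshape(-1,3)-H)@RC
    q=l[(abs(l[:,1])<.06)&(abs(l[:,1])>.022)&(l[:,0]<-.01)&(l[:,0]>-.145)&(l[:,2]>-.006)&(l[:,2]<.016)]
    if len(q)>20: print(n,'lid slope fit',np.polyfit(-q[:,0],q[:,2],1).round(4),len(q))
    h=l[(abs(l[:,1])<.06)&(l[:,0]<-.03)&(l[:,0]>-.17)&(l[:,2]>.036)&(l[:,2]<.056)]
    if len(h)>20: print('handle',len(h),cv2.minAreaRect((h[:,:2]*1000).astype(np.float32)),np.median(h[:,2]))
E
```

```text
t 39.15 [ 0.49  -0.26   0.269] tz [ 0.423 -0.075 -0.903] want [ 0.418 -0.065 -0.906] ang 25.4 q [-0.66  0.18  1.89  0.32  0.7  -0.71] f [-0.  -0.1 -0.9] grip 0.033748885755995606
err rotvec in tool deg [ -0.1   0.7 -90. ]
world dirs in tool: az-5 out [0.07 0.9  0.43] up [-0.01  0.43 -0.9 ]
top lid slope fit [0.0135 0.0043] 1712
handle 177 ((-107.65530395507812, 0.6546478271484375), (14.1854248046875, 88.85152435302734), 3.815521240234375) 0.04598342487231961
side lid slope fit [0.0157 0.004 ] 934
handle 143 ((-109.85138702392578, 2.2280349731445312), (14.132946968078613, 89.3271484375), 3.6601908206939697) 0.045760856362668245
wrist lid slope fit [0.0122 0.004 ] 9722
handle 1621 ((-108.017333984375, 0.5673942565917969), (14.021156311035156, 89.09807586669922), 3.8955466747283936) 0.045857152412245625
```

View pics/s6.png

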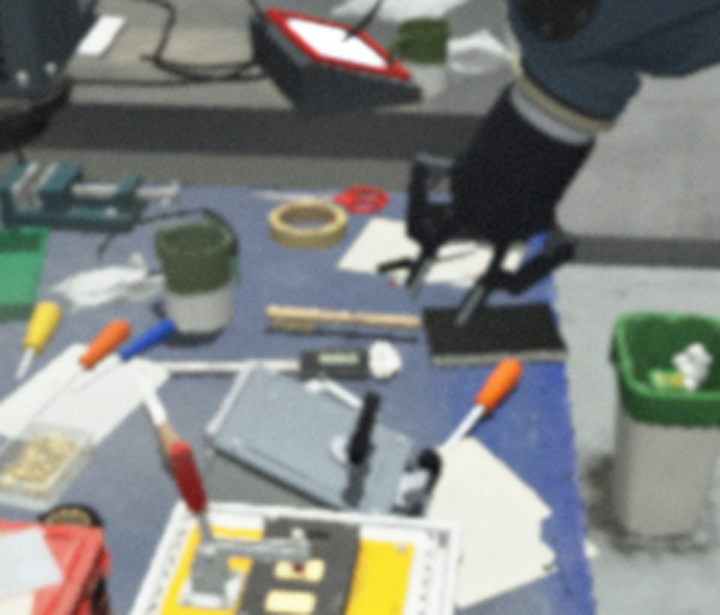

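The bar reads 86° (1.50 rad), its stop. To check that the lid is tight, I compare its front-edge height with the grey housing beside it. It should be 12 mm above it, and was about 17–18 mm when only caught.

```bash
python3 - <<'E'
from h import *
for n in('top','wrist','side','top','wrist'):
    p=snap(n)
    l=(cloud(p).reshape(-1,3)-O)@RC
    for nm,sg in(('L',1),('R',-1)):
        y=l[:,1]*sg
        if nm=='R': continue
        g=l[(y>.025)&(y<.055)&(l[:,0]>-.108)&(l[:,0]<-.088)&(abs(l[:,2]-.058)<.006)]
        a=l[(y>.025)&(y<.055)&(l[:,0]>-.072)&(l[:,0]<-.052)&(abs(l[:,2]-.073)<.006)]
        b=l[(y>.025)&(y<.055)&(l[:,0]>.04)&(l[:,0]<.07)&(abs(l[:,2]-.072)<.006)]
        print(n,'grey %.4f(%d) lid front %.4f(%d) rear %.4f(%d) d %.4f'%(np.median(g[:,2]),len(g),np.median(a[:,2]),len(a),np.median(b[:,2]),len(b),np.median(a[:,2])-np.median(g[:,2])))
import pickle
P=pickle.load(open('p0.pkl','rb'))
for n in P:
    l=(cloud(P[n]).reshape(-1,3)-O)@RC;y=l[:,1]
    g=l[(y>.025)&(y<.055)&(l[:,0]>-.108)&(l[:,0]<-.088)&(abs(l[:,2]-.058)<.006)]
    a=l[(y>.025)&(y<.055)&(l[:,0]>-.072)&(l[:,0]<-.052)&(abs(l[:,2]-.073)<.008)]
    print('initial',n,np.median(g[:,2]),np.median(a[:,2]),len(g),len(a))
E
```

```text
top grey nan(0) lid front 0.0709(1) rear 0.0704(180) d nan
wrist grey 0.0571(651) lid front 0.0710(710) rear 0.0699(1035) d 0.0138
side grey 0.0568(1) lid front 0.0715(60) rear 0.0703(96) d 0.0148
top grey nan(0) lid front nan(0) rear 0.0704(181) d nan
wrist grey 0.0571(648) lid front 0.0711(706) rear 0.0699(1030) d 0.0139
initial side 0.05809280910564512 0.07504202702816436 2 59
initial top 0.057968432864433844 0.07496895467415533 102 109
  return _methods._mean(a, axis=axis, dtype=dtype,
  ret = ret.dtype.type(ret / rcount)
```

```bash
python3 - <<'E'
from h import *
goc([-.062,.042,.15]);goc([-.062,.042,.09])
E
```

```text
t 39.55 tcp ch mm [-29.6   2.8 248.1] target w [ 0.509 -0.223  0.163] shift mm [ 39.8 -32.8  97.7]
t 39.55 tcp ch mm [-29.6   2.8 248.1] target w [ 0.534 -0.227  0.108] shift mm [ 40.2 -33.  157.7]
```

Emit:
play_rows --motion '[[1,[0.02,-0.016,0.01],0],[1,[0.04,-0.033,0.03],0],[1,[0.04,-0.033,0.07],0],[1,[0.04,-0.033,0.11],0],[1,[0.04,-0.033,0.14],0],[1,[0.04,-0.033,0.152],0],[1,[0.04,-0.033,0.156],0],[1,[0.04,-0.033,0.158],0],[1,[0.04,-0.033,0.159],0],[1,[0.04,-0.033,0.1595],0]]'

```text
clock: 40.55
tcp_pos: [0.535, -0.2282, 0.109]
orientation: [2.699, 0.007, 1.413]
force: [-0.0, 0.2, -0.3]
grip_width: 0.0
finger_force: 0.0
```

```bash
python3 - <<'E'
from h import *
goc([-.062,.042,.087]);print((arm.read_state()['force']@RC).round(1))
E
```

```text
t 40.55 tcp ch mm [-60.6  41.2  90. ] target w [ 0.535 -0.227  0.106] shift mm [ 0.8 -1.5  3. ]
[-0.2  0.2 -0.3]
```

Emit:
play_rows --motion '[[1,[0,0,0.0005],0],[1,[0,0,0.001],0],[1,[0,0,0.0015],0],[1,[0,0,0.002],0],[1,[0,0,0.0022],0],[1,[0,0,0.0024],0],[1,[0,0,0.0026],0],[1,[0,0,0.0028],0],[1,[0,0,0.003],0],[1,[0,0,0.003],0]]'

```text
clock: 41.55
tcp_pos: [0.5361, -0.2282, 0.1056]
orientation: [2.7, 0.006, 1.413]
force: [-5.4, 0.8, 8.2]
grip_width: -0.0001
finger_force: 4.8
```

```bash
python3 - <<'E'
from h import *
goc([-.062,.042,.087]);print((arm.read_state()['force']@RC).round(1))
E
```

```text
t 41.55 tcp ch mm [-61.1  41.4  86.5] target w [ 0.535 -0.227  0.106] shift mm [ 0.6 -0.9 -0.5]
[-1.5 -0.   9.7]
```

Firm contact comes only at 69.5–70 mm, the tight-lid height. Backing off clear and doing a last check.

Emit:
play_rows --motion '[[1,[0,0,-0.005],0],[1,[0,0,-0.02],0],[1,[0,0,-0.05],0],[1,[0,0,-0.09],0],[1,[0,0,-0.13],0],[1,[0,0,-0.16],0],[1,[0,0,-0.16],0],[1,[0,0,-0.16],0],[1,[0,0,-0.16],0],[1,[0,0,-0.16],0]]'

```text
clock: 42.55
tcp_pos: [0.4687, -0.2163, 0.2486]
orientation: [2.702, 0.005, 1.413]
force: [0.2, 0.3, -0.3]
grip_width: 0.0002
finger_force: 0.0
```

```bash
python3 - <<'E'
from h import *
for n in('wrist','side'):
    p=snap(n);l=(cloud(p).reshape(-1,3)-O)@RC;y=l[:,1]
    a=l[(y>.025)&(y<.055)&(l[:,0]>-.072)&(l[:,0]<-.052)&(abs(l[:,2]-.073)<.006)]
    h=l[(abs(y)<.06)&(l[:,0]<.05)&(l[:,0]>-.09)&(l[:,2]>.102)&(l[:,2]<.122)]
    print(n,np.median(a[:,2]),len(a),cv2.minAreaRect((h[:,:2]*1000).astype(np.float32)))
print(arm.read_state()['force'],arm.read_state()['clock'])
E
```

```text
wrist 0.07106740461365157 634 ((-28.00858497619629, 0.7489585876464844), (14.20974349975586, 89.29622650146484), 4.095545768737793)
side 0.07167988770649864 60 ((-29.749778747558594, 2.575855255126953), (14.302712440490723, 88.95941925048828), 3.3115878105163574)
[-0.64946012  0.35292498  0.79740529] 42.65
```

```bash
python3 -c "
from h import *
print(arm.job_done())"
```

```text
the job is handed in; nothing more can be done
None
```

I handed the job in at 42.7 s: the housing lies flat in the nest, the lid is caught, and the T-handle is at its 1.5 rad stop. The lid reads about 1 mm high at the front in the camera, within its 2 mm calibration, but a light press met it at its tight height.

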